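# Deal four forming rings to two trays in turn

### The job

Share out the four large steel forming rings from the sloped stand between the two trays, dealing one ring at a time and taking turns: first the tray with handles, then the plain tray, then the tray with handles, then the plain one, so that each tray ends with two. Set each ring down gently by hand on the tray's grid, lying flat beside its neighbour and not stacked: do not drop it or press it hard, for the grid lies at a different height in each tray. Leave everything else where it is.

Things in the scene. Friction and masses are not known exactly. Their poses are not given: they have to be found in the camera images.
- ring_0_centre (a point): One of four equal large steel forming rings: open cylinder, 64 mm outside diameter, 36 mm high, wall up to 5 mm, about 50 g. Point: on its axis, half-way up (18 mm from each rim); z is the ring's axis, out of its upper rim. It starts flat on the stand's sloped board, axis leaning 28 degrees to the stand's front. Grasp it across the outside or across the wall.
- ring_1_centre (a point): One of four equal large steel forming rings: open cylinder, 64 mm outside diameter, 36 mm high, wall up to 5 mm, about 50 g. Point: on its axis, half-way up (18 mm from each rim); z is the ring's axis, out of its upper rim. It starts flat on the stand's sloped board, axis leaning 28 degrees to the stand's front. Grasp it across the outside or across the wall.
- ring_2_centre (a point): One of four equal large steel forming rings: open cylinder, 64 mm outside diameter, 36 mm high, wall up to 5 mm, about 50 g. Point: on its axis, half-way up (18 mm from each rim); z is the ring's axis, out of its upper rim. It starts flat on the stand's sloped board, axis leaning 28 degrees to the stand's front. Grasp it across the outside or across the wall.
- ring_3_centre (a point): One of four equal large steel forming rings: open cylinder, 64 mm outside diameter, 36 mm high, wall up to 5 mm, about 50 g. Point: on its axis, half-way up (18 mm from each rim); z is the ring's axis, out of its upper rim. It starts flat on the stand's sloped board, axis leaning 28 degrees to the stand's front. Grasp it across the outside or across the wall.
- stand: Fixed steel stand, 372 mm wide (y). Origin: on the worktop; x to its back, z up. Its board rises 28 degrees to the back from a lip 8 mm high, 50 mm in front of the origin, 70 mm up; 4 rings in a row on it, 86 mm apart. A shelf covers the board: underside 275 mm up, front edge 20 mm in front of the origin, so the hand cannot come straight down: it must lean to the front, along the ring's axis.
- tray_handles: Fixed steel tray with a loop handle at each end (out to 128 mm from its centre along y). Outside 146 (x) by 206 mm (y), inside 138 by 198, rim 37 mm up. Origin: middle of its underside, on the worktop. In it lies a stiff slatted grid on which rings are put: its top is anywhere from 10 to 30 mm above the origin, different in each tray and each time and not reported; feel for it.
- tray_plain: Fixed steel tray without handles, otherwise the same: outside 146 (x) by 206 mm (y), inside 138 by 198, rim 37 mm up. Origin: middle of its underside, on the worktop. Its grid's top too is anywhere from 10 to 30 mm above the origin, not reported.
- small_ring: Bystander (it stands fast): a smaller steel forming ring, 51 mm across and 36 mm high, standing on the worktop to the left of the stand; not one of the four. Origin: middle of its underside.
- timer: Bystander: kitchen timer, 62 mm across, 54 mm high. Origin: middle of its underside.
- oil_bottle: Bystander: squeeze bottle with a long nozzle, 45 mm across, 178 mm high. Origin: middle of its underside.
- probe: Bystander: folding food thermometer lying on the worktop, 38 x 226 x 18 mm. Origin: middle of its underside.

How it is judged:
By the outcome, as a careful person would: the job done as asked, in the order asked, and still so for the second after the job is handed in, with the robot touching nothing.
It also fails if it takes over 72 s, if anything falls off the work surface, if the arm or the gripper's body presses on something with over 40 N, if the wrist force passes 120 N, or if a joint passes its speed limit or range.

### The arm

A 7-joint arm with a two-finger parallel gripper is mounted at the origin on a cart in front of the work surface, level with it; the furniture and walls round the work are solid. World frame = base frame: x ahead of the robot, y to its left, z up, the work surface at z = 0. Lengths are in m, angles in rad, forces in N, time in s.
With the tool pointing down it reaches from about 0.425 to 0.925 m from the base axis. Payload 6.8 kg.
Tool frame: the origin (TCP) lies on the mounting face of the last link; the fingertips stand 173 mm ahead of it and the grasp point (between the pads) lies 155 mm ahead of it; z points along the fingers, y is the direction in which the jaws open and shut (so a half turn about z gives the same grasp; the last joint's range is limited). The gripper opens to 85 mm and grips with 20 to 120 N. Pads are 22 mm wide; open, the fingers measure 114 mm over their backs; the gripper's body (76 mm by 85 mm) begins 54 mm behind the grasp point. The pads swing forward as they close: fully open they stand 13 mm farther back than shut.
Start: joints at [-1.334, 0.477, 0.022, 1.555, -0.011, 1.109, -0.083], TCP at [0.228, 0.635, 0.405] pointing down, gripper open.
Joint ranges: [-2.96, 2.96], [-0.34, 2.1], [-1.41, 1.46], [0.24, 2.44], [-1.37, 4.51], [0.17, 1.92], [-2.96, 2.96]. Speed limits (rad/s): [2.39, 2.39, 3.14, 3.14, 3.14, 3.14, 3.14].

### API

Orientations are given as a unit quaternion [w, x, y, z].
In Python, from station import sensors, read_camera, bot gives the robot as it stands. The module is installed in compiled form; this text tells all that it offers.
- The arm moves only by the tool play_rows, never from a script. Its argument "commands" is a list of rows, each a list of 4 numbers: the shift along the tool's x, y, z in m, then the turn about the tool's z in degrees. A call has 1 to 20 rows; each row shifts and turns the commanded pose from where the row before left it, along the tool's axes as they then stand; what a row does not reach is not made up. A row lasts 1/10 s, in which the tool goes at most 50 mm and 8.59 degrees, less where a joint would pass 70% of its speed; a pose out of reach is approached as far as the arm can. A call with a gripper value outside its range is refused whole. "claw" is the finger opening in m, from 0 to 0.0854, set as the call begins (left out, the last holds). The fingers move at their own pace and stop on an object; "force" is the grip in N (left out, the last holds). Time passes only in rows, so rows that do not move let the fingers close. It gives the time, the measured TCP pose, the force and the opening at its end, in the units of the state.
- sensors.get_obs(): the state, without advancing time (a new reading comes with each control period).
- read_camera(name): name is "scene" or "top"; returns a dict with "frame" (420x560x3 uint8, blue, green, red), "depth" (420x560 float32, m along the optical axis (not along the pixel's ray), 0 where there is no reading), "fx", "fy", "cx", "cy" (pixels), "distortion" ([k1, k2, p1, p2, k3] as OpenCV has them; the pictures are not rectified), "rvec" (rotation vector, rad) and "tvec" (3), from world to camera coordinates, as OpenCV has them. Camera axes: x right, y down, z forward; pixel columns grow to the right and rows downward; lengths in m; the calibration is good to about 2 mm. A picture is of the moment at which its call begins.
- bot.hand_in(): hands the job in, once; it reports no verdict.
The state is a dict: "t": time; "q": joint angles; "joint_vel": joint speeds; "joint_torque": joint torques, N m; "eef_pos": TCP position; "tool_rot": TCP orientation; "contact_force": force on the tool from outside, world axes, zero at the start; "torque": the same for the moment, N m; "gripper_width": opening from 0.0 (shut) to 1.0 (fully open).
Only numpy, scipy, OpenCV 4.12 (cv2) and the standard library are available. Lean on these libraries where they do the work, as an engineer would, in place of code of your own. Each camera call takes 0.05 s, during which the arm holds its last target.

## Working session

There is one attempt and no reset: what is moved stays moved. The work goes in short steps, Python scripts to look and compute and a tool call to move; the robot and the scene stay as the last step left them, time stands still between calls to the robot, and variables do not carry over. Pictures are saved under pics/ and viewed, and the job is handed in when it is done.

Besides the shell and the picture viewer there is one more tool, called as a command line: name --pt "numbers of a row" for each row, then --argument value for the rest. play_rows: Moves the arm, as the interface text tells. Its arguments: {"type":"object","properties":{"commands":{"type":"array"},"claw":{"type":"number"},"force":{"type":"number"}},"required":["commands"]}

```bash
mkdir -p pics; python3 - <<'E'
from station import sensors, read_camera
import cv2,numpy as np,pickle
o=sensors.get_obs(); print(o)
for n in("scene","top"):
    c=read_camera(n); pickle.dump(c,open(n+'.pkl','wb')); cv2.imwrite(f'pics/{n}0.png',c['frame'])
    R=cv2.Rodrigues(np.array(c['rvec']))[0]; print(n,(-R.T@np.array(c['tvec']).ravel()).round(3),R.round(3).tolist(),c['fx'],c['distortion'])
E
```

```text
{'t': 0.0, 'q': array([-1.33410463,  0.47779573,  0.02234894,  1.55645393, -0.01148922,
        1.10928741, -0.08310052]), 'joint_vel': array([-7.49894129e-04, -3.78405075e-05, -1.29520141e-03, -6.61078547e-04,
       -2.81283761e-04, -1.27458838e-03, -5.28835896e-04]), 'joint_torque': array([ 6.27164500e-04, -5.96463668e+01,  1.60892006e+00, -2.81177455e+01,
        1.25754270e-02,  9.45061678e-03, -6.17493470e-06]), 'eef_pos': array([0.22805527, 0.63501488, 0.40372749]), 'tool_rot': array([-8.19669713e-05,  1.71534385e-01,  9.85177715e-01, -9.04324004e-04]), 'contact_force': array([-0.8171751 , -0.59718962,  0.54312803]), 'torque': array([-0.0210421 ,  0.01419114, -0.0193553 ]), 'gripper_width': 0.9991053144778963}
scene [-0.419 -1.052  0.757] [[0.662, -0.749, 0.008], [-0.344, -0.313, -0.885], [0.666, 0.583, -0.465]] 481.42720079600616 [-0.11570343  0.          0.          0.          0.        ]
top [ 0.368 -0.171  1.779] [[-0.024, -1.0, 0.016], [-0.993, 0.022, -0.116], [0.116, -0.019, -0.993]] 530.1094995918054 [0.01726123 0.         0.         0.         0.        ]
```

View pics/scene0.png

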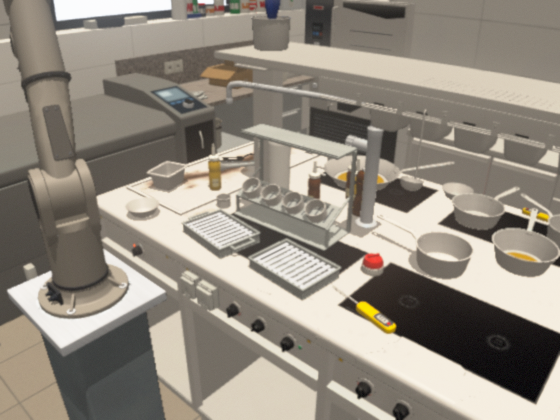

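View pics/top0.png

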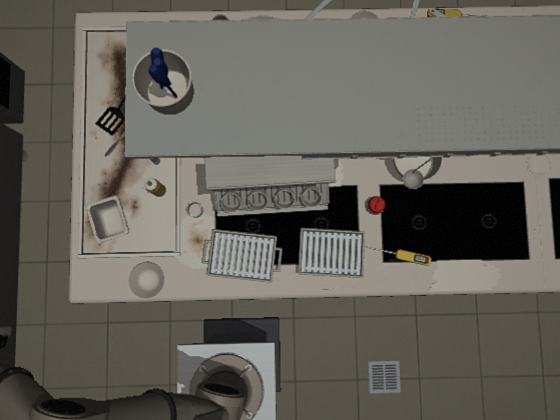

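The scene view shows the stand with four rings (about 250–320, 185–210), the handled tray at (222,232) and the plain tray at (294,266). In the top view the rings are at (230–310,198), the handled tray at (242,255) and the plain tray at (331,253). Next I'll zoom in and build a depth cloud.

```bash
cat > h.py <<'E'
import cv2,numpy as np,pickle
def cam(n): return pickle.load(open(n+'.pkl','rb'))
def RT(c): return cv2.Rodrigues(np.array(c['rvec'],float))[0],np.array(c['tvec'],float).ravel()
def K(c): return np.array([[c['fx'],0,c['cx']],[0,c['fy'],c['cy']],[0,0,1.]])
def rays(c,uv):
    p=cv2.undistortPoints(np.array(uv,float).reshape(-1,1,2),K(c),np.array(c['distortion'],float)).reshape(-1,2)
    return np.c_[p,np.ones(len(p))]
def world(c,uv,d):
    R,t=RT(c); return (rays(c,uv)*np.array(d).reshape(-1,1)-t)@R
def plane(c,uv,z):
    R,t=RT(c); C=-R.T@t; d=rays(c,uv)@R; return C+d*((z-C[2])/d[:,2:3])
def proj(c,P):
    return cv2.projectPoints(np.array(P,float).reshape(-1,1,3),np.array(c['rvec'],float),np.array(c['tvec'],float),K(c),np.array(c['distortion'],float))[0].reshape(-1,2)
def cloud(c):
    v,u=np.mgrid[0:420,0:560]; d=c['depth'].ravel()
    return world(c,np.c_[u.ravel(),v.ravel()],d).reshape(420,560,3)
E
python3 - <<'E'
from h import *
t=cam('top');s=cam('scene')
a=t['frame'][140:300,170:390]; cv2.imwrite('pics/topz.png',cv2.resize(a,None,fx=3.6,fy=3.6,interpolation=cv2.INTER_CUBIC))
a=s['frame'][120:300,180:400]; cv2.imwrite('pics/scz.png',cv2.resize(a,None,fx=3.3,fy=3.3,interpolation=cv2.INTER_CUBIC))
X=cloud(t)
# height map picture
for v in range(155,285,5): print(v,' '.join('%4d'%(1000*X[v,u,2]) for u in range(195,370,7)))
E
```

```text
155  509  509  513  503  512  503  505  499  500  498  501  497  497  494  493  495  491  491  467  464  464  463  464  465  457
160    8   -1  286  278  284  278  286  291  284  286  288  279  283  281  284  282  280  288  284  280    1   -3   -9   12   -7
165   -3    5  281  286  278  288  282  278  283  278  285  281  288  282  288  282  280  293  285  278   -4   -1   -3   -4   -3
170   -3    8  281  285  283  277  282  289  287  282  284  284  283  280  293  280  284  283  279  282    2    0    3    2    6
175    8    6  289  282  289  278  285  281  287  284  281  280  288  281  280  279  279  284  282  285  286   -2    7   -1    0
180   -3    2  285  285  287  288  289  282  288  285  287  282  280  286  282  280  282  287  285  281  280    3    1   -1    2
185   -1   -7  283  292  279  279  286  282  290  289  290  279  286  286  278   93   97   98   98   96   -5    0    1    3    0
190   -2   -2  280  100   98  103  102   98   98  111   92   96  103  132   91   98  128   85   94   90    0   -1   -2    2   -2
195    1    1   11   87   97   96  127   83   84   84  127   79   93
[... 1553 characters left out ...]
   -6   41    1    9   30   32   29   21    7    8   39
260    5   30    2    1   -5    4   29   25   19   18   28    2   28    2    2   40    5   30   28   29   26   27   -9    3   36
265    0    3   32    1   -4    0   27   27   23   26    1   36   32    9    1   37   -1   25   25   24   25   13    5    0   29
270    7    8   40   22   24   25   30   26   14    5    4   33   32    0   -3   33    3   41   31   19   21   33   29   24   36
275    0    0   35   46   34    1   25   28   26   25   23   36   -1    3   -4    0    8    1   26   39   40   42   39   30   -2
280    6  -10   -1    2   -2    0   -6    0   -8   40   35   -4   -4    2    7   -3   -1    5   -5    2    9    0    4   -4    5
```

View pics/topz.png

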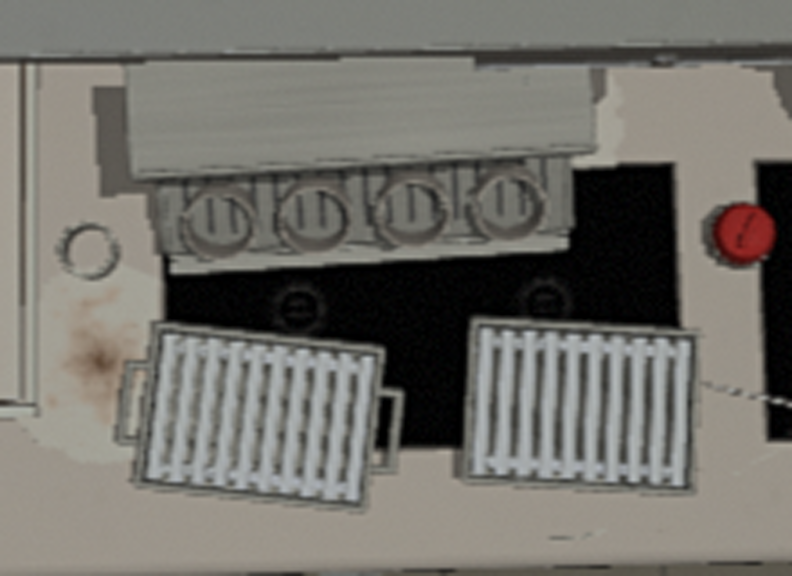

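View pics/scz.png

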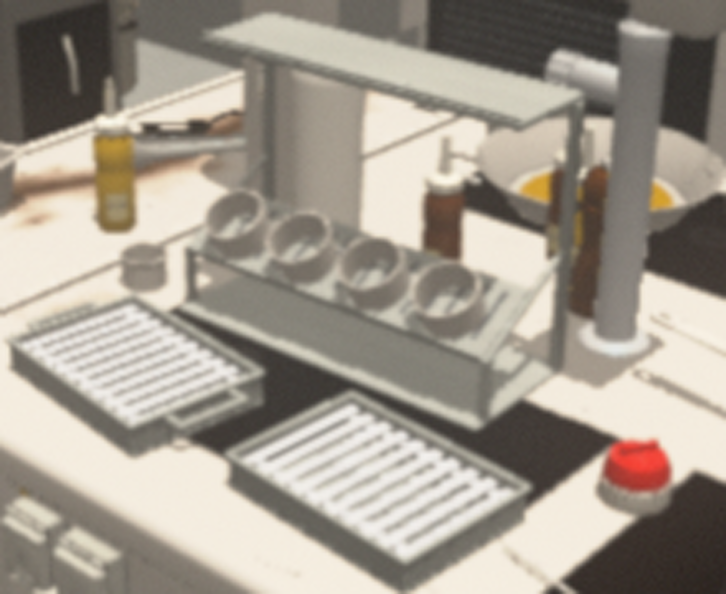

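```bash
python3 - <<'E'
from h import *
t=cam('top');s=cam('scene');X=cloud(t);XS=cloud(s)
z=lambda u,v:(170+u/3.6,140+v/3.6)
zs=lambda u,v:(180+u/3.3,120+v/3.3)
def show(n,c,uv,h): 
    for q,p in zip(uv,plane(c,uv,h)): print(n,np.round(q,1),(p*1000).round(0))
show('shelf front L,R',t,[z(137,180),z(596,152)],.285)
show('shelf back L',t,[z(127,66)],.285)
show('lip L,R',t,[z(170,273),z(569,247)],.0)
show('trayH',t,[z(155,322),z(384,348),z(364,508),z(134,484)],.037)
show('trayP',t,[z(470,317),z(697,331),z(691,491),z(460,478)],.037)
show('ringrim',t,[z(218,220),z(313,213),z(410,208),z(505,202)],.117)
show('ringrimS',s,[zs(235,218),zs(301,240),zs(372,264),zs(447,290)],.117)
g=np.array([z(137,180),z(596,152)])
# grid heights
for nm,(u0,u1,v0,v1) in dict(H=(208,276,232,278),P=(300,362,230,275)).items():
    m=np.zeros((420,560),bool); m[v0:v1,u0:u1]=1
    br=t['frame'].min(2)>150
    zz=X[...,2][m&br]; print(nm,br[m].sum(),np.median(zz),zz.mean(),zz.std())
for nm,(u0,u1,v0,v1) in dict(H=(188,255,212,250),P=(255,335,243,290)).items():
    m=np.zeros((420,560),bool); m[v0:v1,u0:u1]=1
    br=s['frame'].min(2)>225
    zz=XS[...,2][m&br]; print(nm,br[m].sum(),np.median(zz),zz.mean(),zz.std())
# big shelf
print('big',X[150,200:360:40].round(3))
print('timer',X[205,377],'small',X[210,196])
E
```

```text
shelf front L,R [208.1 190. ] [614.  18. 285.]
shelf front L,R [335.6 182.2] [ 628. -346.  285.]
shelf back L [205.3 158.3] [706.  25. 285.]
lip L,R [217.2 215.8] [572.  24.   0.]
lip L,R [328.1 208.6] [ 588. -351.    0.]
trayH [213.1 229.4] [523.  34.  37.]
trayH [276.7 236.7] [ 494. -175.   37.]
trayH [271.1 281.1] [ 350. -153.   37.]
trayH [207.2 274.4] [376.  54.  37.]
trayP [300.6 228.1] [ 521. -254.   37.]
trayP [363.6 231.9] [ 503. -462.   37.]
trayP [361.9 276.4] [ 358. -451.   37.]
trayP [297.8 272.8] [ 374. -241.   37.]
ringrim [230.6 201.1] [604. -31. 117.]
ringrim [256.9 199.2] [ 609. -115.  117.]
ringrim [283.9 197.8] [ 611. -200.  117.]
ringrim [310.3 196.1] [ 615. -284.  117.]
ringrimS [251.2 186.1] [590. -48. 117.]
ringrimS [271.2 192.7] [ 596. -130.  117.]
ringrimS [292.7 200. ] [ 601. -213.  117.]
ringrimS [315.5 207.9] [ 606. -297.  117.]
H 1129 0.02728582963312553 0.033343895876545064 0.10421072066390166
P 1056 0.028612358383940256 0.03012354034528997 0.05403440235214491
H 79 0.02652273693106701 0.02668409653896596 0.0016817376915378814
P 543 0.0276545958771624 0.027607284268138344 0.0015725708192212786
big [[ 0.677  0.009  0.506]
 [ 0.675 -0.089  0.506]
 [ 0.672 -0.187  0.509]
 [ 0.67  -0.285  0.508]]
timer [ 0.59027272 -0.50768656  0.05047514] small [ 0.5941581   0.09651667 -0.00892791]
```

```bash
python3 - <<'E'
from h import *
t=cam('top');s=cam('scene')
def crop(c,u0,u1,v0,v1,f,n):
    a=c['frame'][v0:v1,u0:u1]; a=cv2.normalize(a,None,0,255,cv2.NORM_MINMAX)
    a=cv2.resize(a,None,fx=f,fy=f,interpolation=cv2.INTER_CUBIC)
    for u in range((u0//10+1)*10,u1,10): cv2.putText(a,str(u),(int((u-u0)*f),10),0,.35,(0,255,255)); cv2.line(a,(int((u-u0+.5)*f),12),(int((u-u0+.5)*f),18),(0,255,255))
    for v in range((v0//10+1)*10,v1,10): cv2.putText(a,str(v),(0,int((v-v0+.5)*f)),0,.35,(0,255,0));
    cv2.imwrite(n,a)
crop(t,205,335,175,225,6,'pics/a.png'); crop(s,232,352,170,248,6.5,'pics/b.png')
E
```

```text
(no output)
```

View pics/a.png

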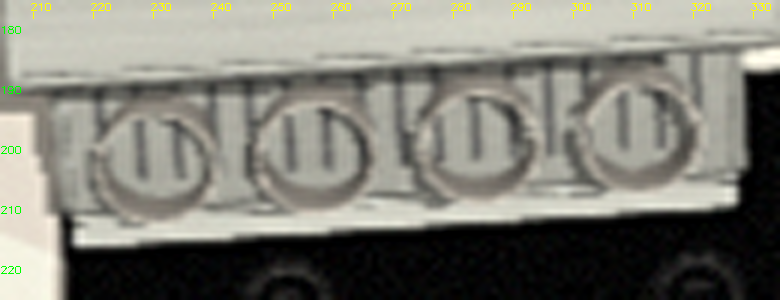

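View pics/b.png

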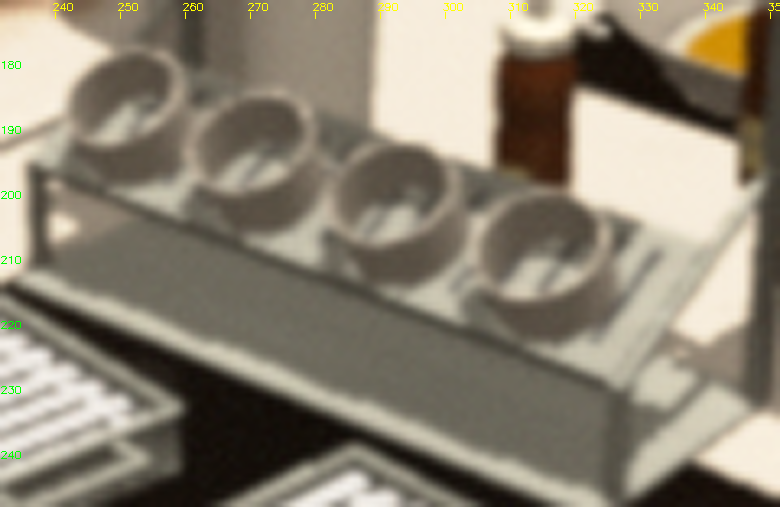

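```bash
python3 - <<'E'
from h import *
t=cam('top');s=cam('scene')
def tri(a,b):
    n=[]
    for c,uv in((t,a),(s,b)):
        R,T=RT(c); n.append((-R.T@T,(rays(c,[uv])@R)[0]))
    A=np.zeros((3,3));B=np.zeros(3)
    for C,d in n:
        d=d/np.linalg.norm(d);P=np.eye(3)-np.outer(d,d);A+=P;B+=P@C
    return np.linalg.solve(A,B)
for a,b in (((230.2,201.7),(250.8,185.6)),((256.7,200.2),(270.2,192.2)),((283.5,198.7),(291.7,199.7)),((310,197.2),(314.8,207.8))):
    p=tri(a,b); print((p*1000).round(1), (proj(t,p)-a).round(1),(proj(s,p)-b).round(1))
# stand base front corner: scene (328,247)~, top (326.5,208.7)
print('base R',tri((328,208.5),(326.5,247)), plane(s,[(326.5,247)],0))
print('base L',plane(t,[(216.5,216)],0))
E
```

```text
[604.2 -30.1 108.4] [[ 0.2 -0.2]] [[-0.3  0. ]]
[ 606.8 -114.2  110. ] [[ 0.2 -0.2]] [[-0.2  0. ]]
[ 610.2 -199.9  110.2] [[ 0.3 -0.3]] [[-0.5  0. ]]
[ 614.  -285.4  109.8] [[ 0.6 -0.5]] [[-0.9  0.1]]
base R [ 0.58939454 -0.35231252  0.01137471] [[ 0.60789822 -0.34388618  0.        ]]
base L [[0.57115278 0.02643383 0.        ]]
```

```bash
cat > ov.py <<'E'
from h import *
import sys
t=cam('top');s=cam('scene')
psi=np.radians(2.2); ex=np.array([np.cos(psi),np.sin(psi),0]);ey=np.array([-np.sin(psi),np.cos(psi),0]);ez=np.array([0,0,1.])
a=np.radians(28); n=-np.sin(a)*ex+np.cos(a)*ez; e1=np.cos(a)*ex+np.sin(a)*ez
x0,y0,z0=map(float,sys.argv[1:4])
mid=np.array([x0,y0,z0])
th=np.linspace(0,2*np.pi,60)
for c,(u0,u1,v0,v1,f),nm in((t,(205,335,175,225,6),'c'),(s,(232,352,170,248,6.5),'d')):
    im=cv2.resize(c['frame'][v0:v1,u0:u1],None,fx=f,fy=f,interpolation=cv2.INTER_CUBIC)
    for k in range(4):
        C=mid+ey*(1.5-k)*.086
        for h,col in((0,(0,255,255)),(-.036,(255,128,0))):
            P=C+n*h+.032*(np.cos(th)[:,None]*e1+np.sin(th)[:,None]*ey)
            q=((proj(c,P)-[u0,v0]+.5)*f).astype(int); cv2.polylines(im,[q],True,col,1)
    cv2.imwrite(f'pics/{nm}{sys.argv[4]}.png',im)
E
python3 ov.py .6088 -.158 .111 1
```

```text
(no output)
```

View pics/c1.png

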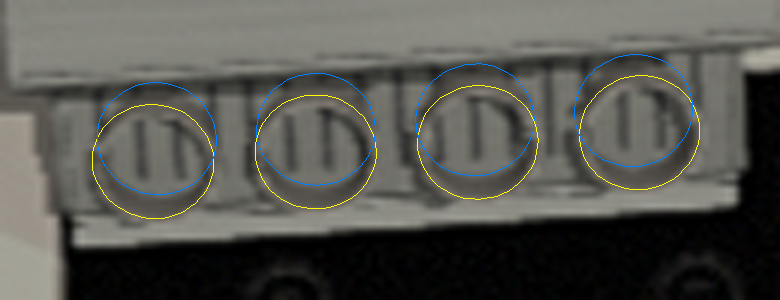

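View pics/d1.png

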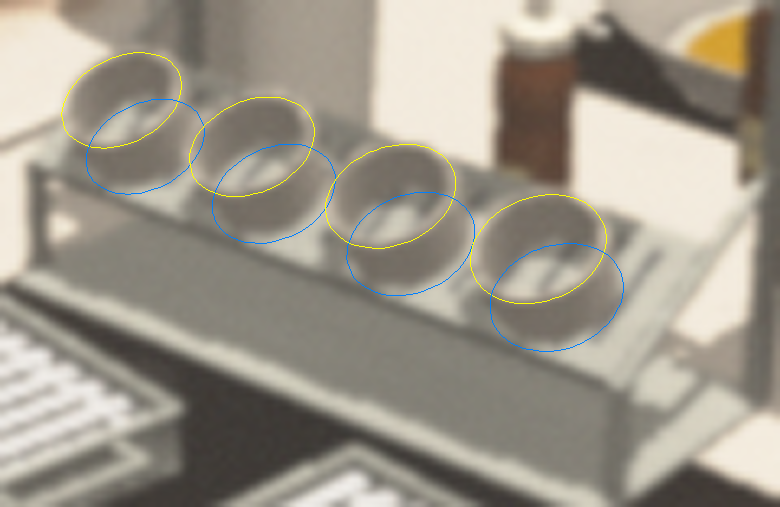

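```bash
python3 - <<'E'
from h import *
s=cam('scene');X=cloud(s)
psi=np.radians(2.2); ex=np.array([np.cos(psi),np.sin(psi),0]);ey=np.array([-np.sin(psi),np.cos(psi),0]);ez=np.array([0,0,1.])
a=np.radians(28); n=-np.sin(a)*ex+np.cos(a)*ez; e1=np.cos(a)*ex+np.sin(a)*ez
O=np.array([.6088,-.158,.111])
P=X.reshape(-1,3)-O; A=np.c_[P@e1,P@ey,P@n]*1000
for k in range(4):
    yc=(1.5-k)*86
    m=(abs(A[:,1]-yc)<38)&(abs(A[:,0])<40)&(A[:,2]>-60)&(A[:,2]<15)
    B=A[m]; print(k,len(B)); h,e=np.histogram(B[:,2],bins=np.arange(-60,16,4)); print(h.tolist())
    r=B[B[:,2]>-5]; print(' top pts y range',np.percentile(r[:,1]-yc,[1,50,99]).round(1),'e1',np.percentile(r[:,0],[1,50,99]).round(1),'n',r[:,2].max().round(1),len(r))
    print((r-[0,yc,0]).round(0).astype(int).tolist()[:45])
E
```

```text
0 405
[0, 0, 0, 0, 0, 2, 11, 65, 67, 39, 28, 29, 37, 27, 37, 31, 27, 5]
 top pts y range [-37.   -3.2  26.9] e1 [-32.7  -0.2  29.8] n 10.1 110
[[19, 17, 7], [19, 12, 9], [25, 16, 1], [25, 11, 3], [26, 6, 4], [26, 1, 6], [30, 2, 1], [27, -8, 8], [30, -9, 6], [14, 24, 5], [14, 18, 7], [17, 17, 4], [18, 13, 4], [21, 12, 2], [24, 11, -1], [24, 6, 2], [27, 5, -1], [28, 1, -1], [25, -8, 5], [28, -9, 2], [27, -16, 7], [10, 24, 4], [10, 20, 5], [14, 20, 2], [18, 20, -2], [18, 16, -1], [21, 15, -4], [22, 11, -4], [23, 7, -3], [25, 5, -4], [26, -5, -1], [27, -9, -1], [28, -12, -1], [26, -20, 5], [4, 24, 5], [9, 27, -1], [10, 22, 0], [12, 20, -2], [15, 19, -4], [27, -11, -5], [20, -27, 9], [-1, 25, 5], [0, 21, 6], [8, 27, -4], [10, 19, -4]]
1 448
[0, 0, 0, 0, 0, 0, 15, 73, 74, 43, 35, 27, 36, 28, 33, 35, 37, 12]
 top pts y range [-34.8   0.3  27.2] e1 [-33.7  -4.   28.2] n 11.8 122
[[24, 11, 8], [26, 10, 6], [27, 6, 7], [29, 4, 6], [18, 20, 7], [21, 20, 3], [20, 13, 7], [20, 8, 9], [25, 11, 2], [25, 5, 5], [25, 1, 6], [24, -6, 10], [28, -5, 6], [10, 21, 10], [14, 22, 5], [15, 18, 6], [19, 18, 2
[... 1142 characters left out ...]
8, 51, 35, 33, 33, 42, 35, 37, 37, 19]
 top pts y range [-34.7  -1.6  29.8] e1 [-34.7  -4.9  28.9] n 11.0 138
[[24, 15, 7], [24, 10, 9], [27, 9, 7], [32, 11, -1], [29, 3, 7], [16, 20, 9], [17, 16, 10], [20, 16, 7], [23, 15, 3], [23, 10, 6], [23, 7, 7], [28, 8, 1], [29, 5, 2], [27, -1, 6], [26, -6, 9], [13, 27, 4], [13, 22, 7], [17, 23, 2], [18, 20, 2], [20, 17, 1], [23, 16, -1], [24, 14, -1], [24, 10, 0], [27, 9, -3], [24, 1, 4], [26, -2, 3], [27, -4, 3], [25, -10, 8], [26, -13, 8], [8, 26, 6], [12, 27, 1], [13, 24, 1], [14, 20, 2], [17, 20, -2], [27, -3, -2], [27, -6, -1], [22, -17, 10], [26, -17, 5], [2, 30, 6], [4, 29, 4], [8, 29, 0], [10, 27, -2], [11, 23, 0], [13, 21, -2], [17, 17, -5]]
```

```bash
python3 ov.py .604 -.1605 .117 2
```

```text
(no output)
```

View pics/c2.png

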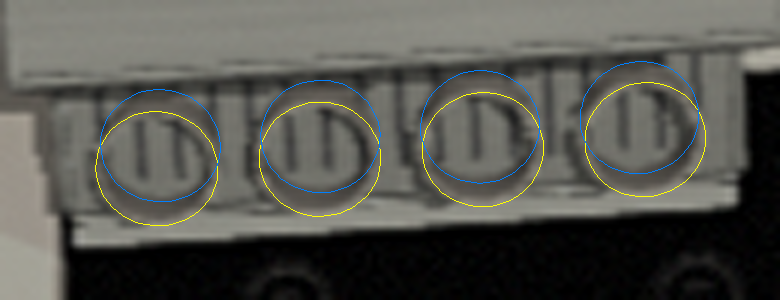

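View pics/d2.png

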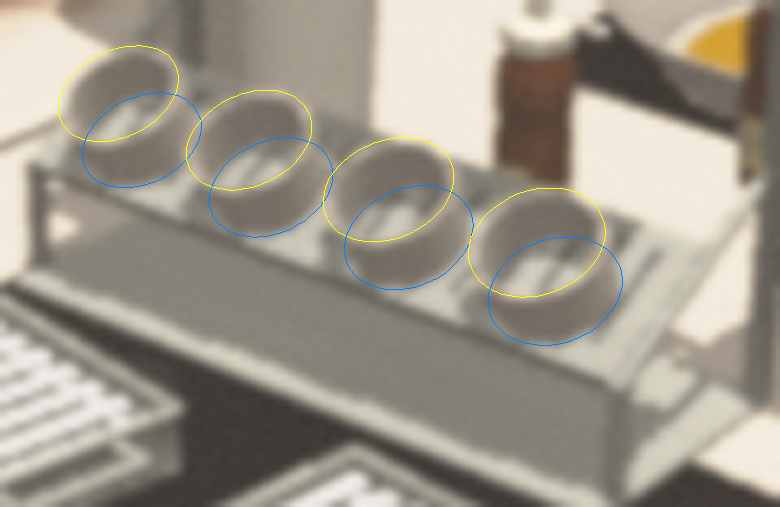

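play_rows --pt "0 0 0 8.5" --pt "0 0 0 8.5" --pt "0 0 0 8.5" --pt "0 0 0 8.5" --pt "0 0 0 8.5" --pt "0 0 0 8.5" --pt "0 0 0 8.5" --pt "0 0 0 8.5" --claw 0.035 --force 20

```text
t: 0.9
eef_pos: [0.228, 0.6351, 0.4041]
tool_rot: [0.0, 0.695, 0.719, -0.0]
contact_force: [-0.5, -0.0, 0.6]
gripper_width: 0.412
```

play_rows --pt "-0.034 0.0124 0 0" --pt "-0.034 0.0124 0 0" --pt "-0.034 0.0124 0 0" --pt "-0.034 0.0124 0 0" --pt "-0.034 0.0124 0 0" --pt "-0.034 0.0124 0 0" --pt "-0.034 0.0124 0 0" --pt "-0.034 0.0124 0 0" --pt "-0.034 0.0124 0 0" --pt "-0.034 0.0124 0 0" --pt "-0.034 0.0124 0 0" --pt "-0.034 0.0124 0 0" --pt "-0.034 0.0124 0 0" --pt "-0.034 0.0124 0 0" --pt "-0.034 0.0124 0 0" --pt "-0.034 0.0124 0 0" --pt "-0.034 0.0124 0 0" --pt "-0.034 0.0124 0 0" --pt "-0.034 0.0124 0 0" --pt "-0.034 0.0124 0 0"

```text
t: 2.9
eef_pos: [0.5027, -0.0358, 0.4046]
tool_rot: [-0.0, 0.693, 0.721, 0.0]
contact_force: [0.9, 0.4, 0.3]
gripper_width: 0.412
```

```bash
cat > look.py <<'E'
from station import sensors, read_camera
from h import *
import sys
from scipy.spatial.transform import Rotation as Ro
def state():
    o=sensors.get_obs(); w,x,y,z=o['tool_rot']; M=Ro.from_quat([x,y,z,w]).as_matrix()
    p=o['eef_pos']; psi=np.radians(2.2)
    print('t %.2f'%o['t'],'p',p.round(4),'uv',(p[0]*np.cos(psi)+p[1]*np.sin(psi)).round(4),(-p[0]*np.sin(psi)+p[1]*np.cos(psi)).round(4),'yaw_jaw %.2f'%np.degrees(np.arctan2(M[1,1],M[0,1])),'zax',M[:,2].round(3),'F',o['contact_force'].round(1),'q',o['q'].round(2),'w %.4f'%(o['gripper_width']*.0854))
def snap(n,tag,box=None,f=1):
    c=read_camera(n); pickle.dump(c,open(n+tag+'.pkl','wb'))
    a=c['frame']
    if box: u0,u1,v0,v1=box; a=cv2.resize(a[v0:v1,u0:u1],None,fx=f,fy=f,interpolation=cv2.INTER_CUBIC)
    cv2.imwrite(f'pics/{n}_{tag}.png',a)
E
python3 - <<'E'
from look import *
state(); snap('scene','1'); snap('top','1')
E
```

```text
t 2.90 p [ 0.5027 -0.0358  0.4046] uv 0.501 -0.0551 yaw_jaw 2.26 zax [-0.  0. -1.] F [0.9 0.4 0.3] q [-0.65  0.22  0.7   1.99 -0.17  0.98  0.17] w 0.0352
```

View pics/scene_1.png

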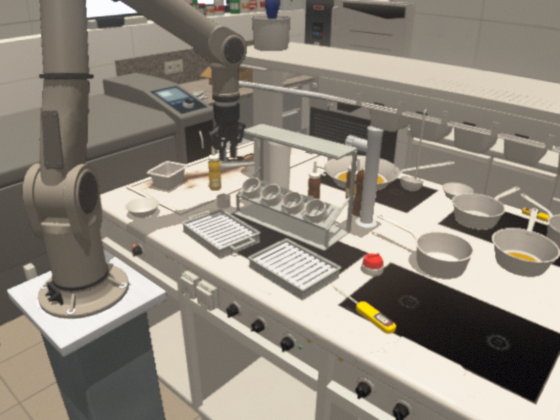

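View pics/top_1.png

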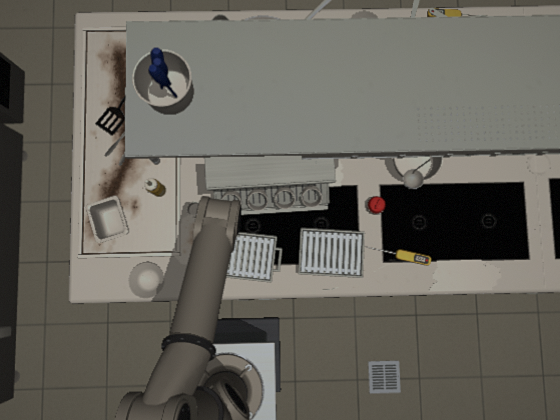

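```bash
python3 - <<'E'
from h import *
for n in('top1','scene1'):
    X=cloud(cam(n)).reshape(-1,3)-np.array([.5027,-.0358,.4046]); 
    m=(abs(X[:,0])<.15)&(abs(X[:,1])<.12)&(X[:,2]>-.21)&(X[:,2]<.4); A=X[m]*1000
    print(n)
    for z in range(-200,400,20):
        b=A[(A[:,2]>=z)&(A[:,2]<z+20)]
        if len(b)>3: print(z,len(b),'x',np.percentile(b[:,0],[3,97]).round(0),'y',np.percentile(b[:,1],[3,97]).round(0))
E
```

```text
top1
-140 348 x [114. 149.] y [-114.   57.]
-120 448 x [114. 148.] y [-114.   54.]
-40 9 x [-18.   5.] y [-44. -39.]
120 5 x [-48.  -4.] y [-55. -43.]
140 33 x [-68.  47.] y [-57.  15.]
160 177 x [-63.  47.] y [-57.  30.]
180 625 x [-32.  38.] y [-52.  33.]
200 694 x [-71.  11.] y [-45.  44.]
220 569 x [-102.  -23.] y [-34.  44.]
240 575 x [-132.  -53.] y [-29.  49.]
260 573 x [-144.  -83.] y [-23.  54.]
280 474 x [-149. -113.] y [-14.  50.]
300 64 x [-150. -138.] y [ 4. 38.]
scene1
-180 49 x [-30.  23.] y [-16.   6.]
-160 95 x [-31.  25.] y [-16.   6.]
-140 297 x [-46. 147.] y [-112.   37.]
-120 301 x [-55. 148.] y [-107.   34.]
-100 216 x [-63.  60.] y [-22.   9.]
-80 232 x [-65.  59.] y [-23.   3.]
-60 115 x [-39.  23.] y [-40.   5.]
-40 176 x [-40.  18.] y [-41.   7.]
-20 209 x [-39.  21.] y [-42.  18.]
0 144 x [-41.  12.] y [-42.  10.]
20 204 x [-41.  17.] y [-42.  14.]
40 198 x [-39.  16.] y [-41.  14.]
60 194 x [-39.  19.] y [-41.  13.]
80 195 x [-40.  17.] y [-41.  11.]
100 225 x [-41.  16.] y [-49.  27.]
120 262 x [-55.  28.] y [-54.  36.]
140 347 x [-80.  33.] y [-54.  38.]
160 410 x [-109.   28.] y [-54.   6.]
180 456 x [-138.   14.] y [-50.   8.]
200 395 x [-147.  -15.] y [-44.  -6.]
220 257 x [-148.  -48.] y [-32. -16.]
240 170 x [-147.  -78.] y [-30. -12.]
260 95 x [-149. -100.] y [-24.  -3.]
280 15 x [-149. -125.] y [-14.  -1.]
```

The scene view shows the hand at (230,130) in front of the stand. The last link's radius is about 40 mm, so a straight-down hand fits only at the ring's front wall. I'll pinch that wall.

play_rows --pt "0.002 0.004 0.032 0" --pt "0 0.005 0.032 0" --pt "0 0.006 0.031 0" --pt "0 0.02 0 0" --pt "0 0.02 0 0" --pt "0 0.015 0 0" --pt "0 0 0 0" --pt "0 0 0 0" --claw 0.042

```text
t: 3.8
eef_pos: [0.5718, -0.0293, 0.3092]
tool_rot: [-0.001, 0.693, 0.721, -0.0]
contact_force: [0.0, -0.4, -0.8]
gripper_width: 0.495
```

```bash
python3 - <<'E'
from look import *
state(); snap('scene','2',(200,340,90,230),4.2)
c=cam('scene2');X=cloud(c).reshape(-1,3)-__import__('station').sensors.get_obs()['eef_pos']
A=X[(abs(X[:,0])<.08)&(abs(X[:,1])<.03)&(X[:,2]<-.1)&(X[:,2]>-.2)]*1000
for z in range(-196,-130,4):
    b=A[(A[:,2]>=z)&(A[:,2]<z+4)]
    if len(b): print(z,len(b),np.sort(b[:,0].round(0)).astype(int).tolist()[:30])
E
```

```text
t 3.80 p [ 0.5718 -0.0293  0.3092] uv 0.5703 -0.0512 yaw_jaw 2.26 zax [-0.001  0.    -1.   ] F [ 0.  -0.4 -0.8] q [-0.52  0.48  0.6   1.92 -0.36  0.85  0.31] w 0.0423
-196 17 [23, 31, 37, 38, 43, 46, 49, 52, 55, 55, 58, 59, 59, 62, 62, 62, 63]
-192 15 [24, 29, 40, 41, 42, 43, 44, 48, 48, 55, 56, 58, 58, 60, 60]
-188 7 [36, 39, 47, 54, 54, 57, 58]
-184 5 [50, 52, 54, 55, 59]
-180 4 [45, 51, 53, 53]
-176 3 [-22, 23, 26]
-172 12 [-27, -26, -26, -25, 20, 22, 22, 23, 23, 24, 24, 28]
-168 12 [-34, -29, -28, -25, -25, -21, 21, 21, 22, 23, 23, 26]
-164 14 [-34, -33, -33, -27, -27, -25, 20, 21, 21, 23, 23, 25, 26, 28]
-160 17 [-35, -34, -33, -33, -32, -27, -24, -24, -18, 19, 22, 22, 22, 22, 26, 26, 28]
-156 14 [-35, -35, -33, -31, -26, -22, 19, 21, 21, 21, 22, 22, 23, 27]
-152 14 [-35, -34, -34, -33, -27, -27, -25, -23, -23, 20, 20, 24, 26, 28]
-148 17 [-36, -36, -35, -34, -32, -31, -22, 16, 18, 19, 19, 21, 21, 22, 22, 24, 29]
-144 21 [-35, -34, -32, -31, -30, -29, -28, -26, -26, -24, 19, 20, 21, 22, 23, 24, 24, 24, 25, 26, 31]
-140 15 [-34, -33, -33, -33, -30, -26, -23, 20, 22, 24, 24, 25, 26, 28, 32]
-136 13 [-34, -32, -26, -24, -22, 21, 23, 24, 25, 25, 25, 26, 31]
-132 14 [-39, -33, -33, -33, -30, 23, 25, 26, 26, 27, 27, 27, 32, 44]
```

View pics/scene_2.png

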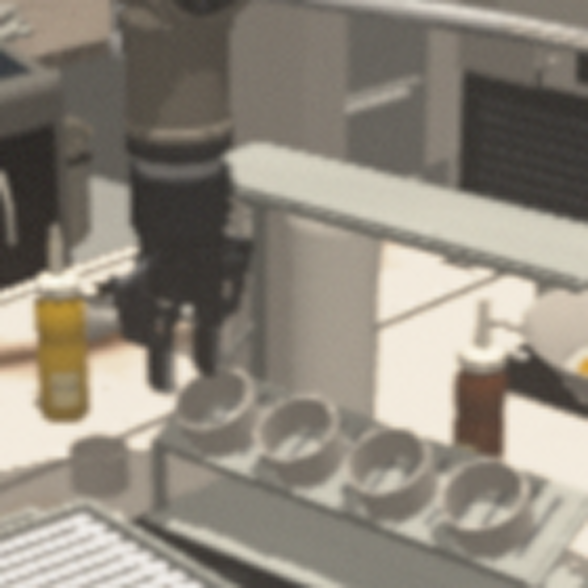

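The fingers straddle the first ring's front wall, at (160–205,385) in the crop, and the tips are 174 mm below the TCP. Next I descend.

play_rows --pt "-0.002 0 0.01 0" --pt "0 0 0.01 0" --pt "0 0 0.01 0" --pt "0 0 0.01 0" --pt "0 0 0.006 0" --pt "0 0 0 0"

```text
t: 4.45
eef_pos: [0.5721, -0.0317, 0.2625]
tool_rot: [-0.001, 0.693, 0.721, -0.001]
contact_force: [-0.0, -0.2, 0.6]
gripper_width: 0.488
```

```bash
python3 - <<'E'
from look import *
state(); snap('scene','3',(200,340,90,230),4.2)
E
```

```text
t 4.45 p [ 0.5721 -0.0317  0.2625] uv 0.5705 -0.0536 yaw_jaw 2.24 zax [-0.002 -0.    -1.   ] F [-0.  -0.2  0.6] q [-0.48  0.55  0.56  1.95 -0.41  0.76  0.36] w 0.0417
```

View pics/scene_3.png

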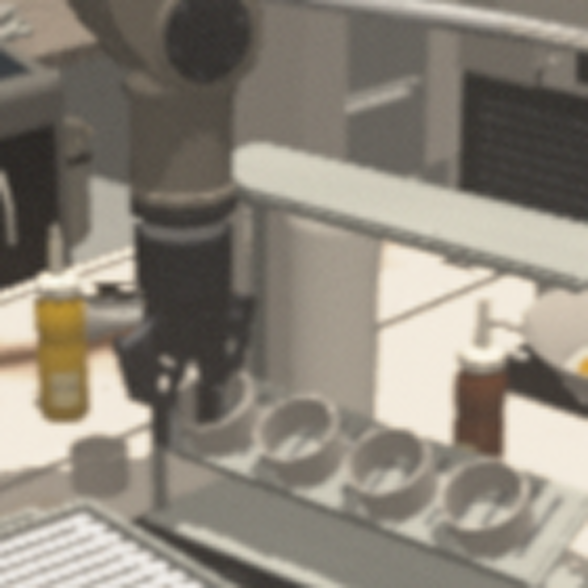

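One finger is inside the ring and one is in front of it, with no contact. I'll close on the wall.

play_rows --pt "0 0 0 0" --pt "0 0 0 0" --pt "0 0 0 0" --pt "0 0 0 0" --pt "0 0 0 0" --pt "0 0 0 0" --claw 0.0 --force 20

```text
t: 5.1
eef_pos: [0.5726, -0.0319, 0.264]
tool_rot: [0.0, 0.693, 0.721, 0.0]
contact_force: [-1.0, -1.3, 3.5]
gripper_width: 0.105
```

```bash
python3 - <<'E'
from look import *
state(); snap('scene','4',(200,340,90,230),4.2)
E
```

```text
t 5.10 p [ 0.5726 -0.0319  0.264 ] uv 0.571 -0.0539 yaw_jaw 2.23 zax [ 0.001 -0.    -1.   ] F [-1.  -1.3  3.5] q [-0.48  0.54  0.56  1.95 -0.41  0.76  0.36] w 0.0090
```

View pics/scene_4.png

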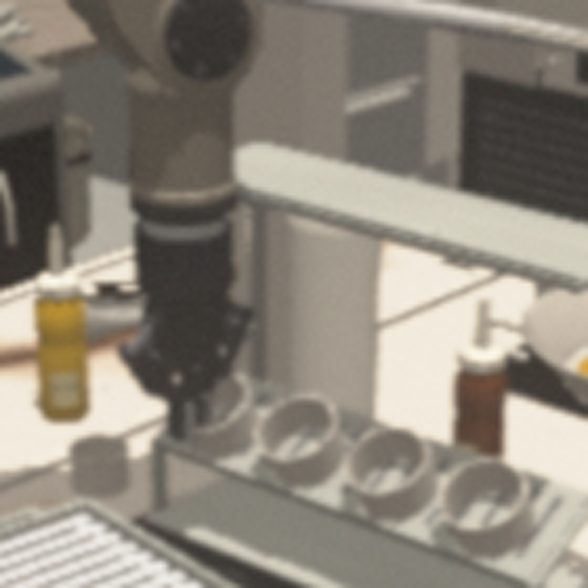

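play_rows --pt "0 0 -0.005 0" --pt "0 0 -0.008 0" --pt "0 0 -0.012 0" --pt "0 0 -0.012 0" --pt "0 0 -0.01 0" --pt "0 0 0 0"

```text
t: 5.75
eef_pos: [0.573, -0.0317, 0.3125]
tool_rot: [0.001, 0.693, 0.721, 0.001]
contact_force: [0.1, 1.2, -0.5]
gripper_width: 0.053
```

```bash
python3 - <<'E'
from look import *
state(); snap('scene','5',(200,340,90,230),4.2)
E
```

```text
t 5.75 p [ 0.573  -0.0317  0.3125] uv 0.5714 -0.0537 yaw_jaw 2.25 zax [ 0.003  0.001 -1.   ] F [ 0.1  1.2 -0.5] q [-0.52  0.48  0.61  1.92 -0.36  0.85  0.32] w 0.0045
```

View pics/scene_5.png

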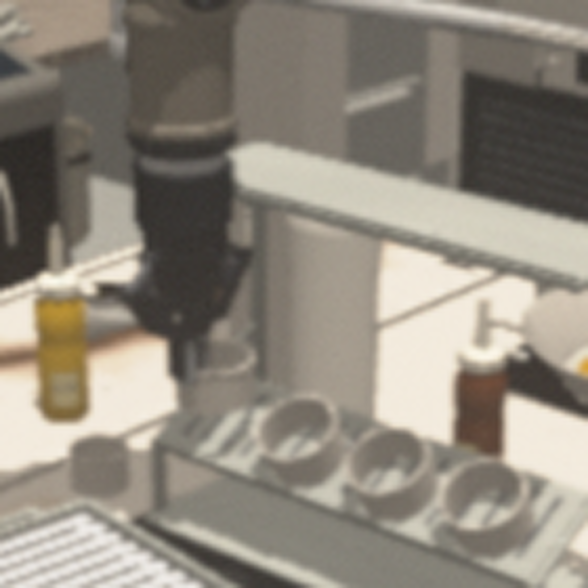

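The ring came up upright and the opening is 4.5 mm, so the wall lies flush between the pads. I'll move it over the left half of the handled tray.

play_rows --pt "0 -0.015 -0.005 0" --pt "0 -0.03 0 0" --pt "0.006 -0.035 0 0" --pt "0.006 -0.035 0.0 0" --pt "0.006 -0.02 0 0" --pt "0 0 0 0" --pt "0 0 0 0" --force 30

```text
t: 6.5
eef_pos: [0.4371, -0.0188, 0.3158]
tool_rot: [0.0, 0.693, 0.721, 0.0]
contact_force: [0.8, 0.1, -0.2]
gripper_width: 0.049
```

```bash
python3 - <<'E'
from look import *
state(); snap('scene','6',(150,290,110,250),4.2)
p=__import__('station').sensors.get_obs()['eef_pos']
X=cloud(cam('scene6')).reshape(-1,3)-p
A=X[(X[:,0]>-.02)&(X[:,0]<.08)&(abs(X[:,1])<.04)&(X[:,2]<-.12)&(X[:,2]>-.235)]*1000
for z in range(-235,-120,4):
    b=A[(A[:,2]>=z)&(A[:,2]<z+4)]
    if len(b): print(z,len(b),np.percentile(b[:,0],[5,50,95]).round(0),np.percentile(b[:,1],[5,95]).round(0))
E
```

```text
t 6.50 p [ 0.4371 -0.0188  0.3158] uv 0.436 -0.0356 yaw_jaw 2.28 zax [ 0.001  0.    -1.   ] F [ 0.8  0.1 -0.2] q [-0.68  0.24  0.68  2.22 -0.23  0.74  0.19] w 0.0042
-203 10 [ 1.  9. 42.] [-27.   3.]
-199 21 [ 0. 10. 33.] [-33.   4.]
-195 24 [ 1. 11. 48.] [-32.   4.]
-191 33 [-3. 22. 52.] [-33.  24.]
-187 27 [-3. 15. 56.] [-33.  21.]
-183 38 [-0. 27. 59.] [-32.  23.]
-179 28 [-0. 24. 58.] [-32.  21.]
-175 33 [-9. 37. 60.] [-33.  23.]
-171 39 [-10.  21.  59.] [-31.  21.]
-167 38 [-15.  22.  59.] [-32.  25.]
-163 22 [-16.   6.  57.] [-35.  17.]
-159 12 [-16.  -6.   8.] [-15.  -5.]
-155 14 [-17.  -8.  10.] [-15.   3.]
-151 16 [-18. -10.   7.] [-15.   5.]
-147 12 [-16.  -9.  10.] [-16.   1.]
-143 12 [-16.  -6.  12.] [-16.  -3.]
-139 14 [-16.  -7.   9.] [-16.  -5.]
-135 11 [-16.   4.  19.] [-17.  -8.]
-131 15 [-16.   4.  29.] [-18.  -6.]
-127 16 [-15.   6.  30.] [-16.   1.]
-123 24 [-16.   7.  33.] [-16.   1.]
```

View pics/scene_6.png

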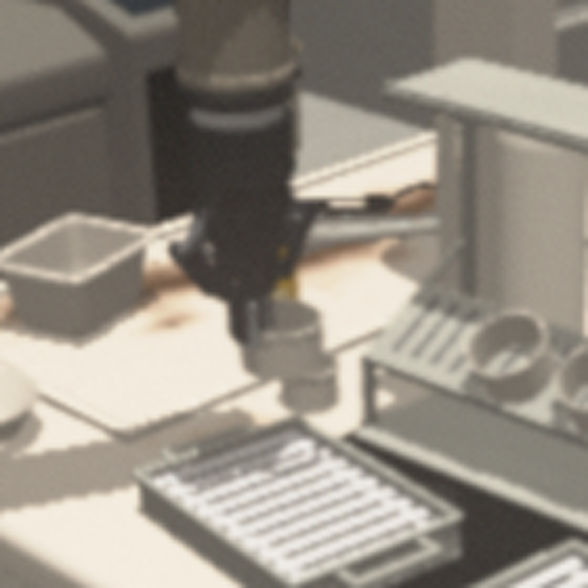

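The ring is level, its rim 164 mm and its bottom about 200 mm below the TCP. I'll lower it to near the grid, then feel for contact.

play_rows --pt "0 0 0.02 0" --pt "0 0 0.025 0" --pt "0 0 0.02 0" --pt "0 0 0.009 0" --pt "0 0 0.002 0" --pt "0 0 0 0"

```text
t: 7.15
eef_pos: [0.4376, -0.0193, 0.2399]
tool_rot: [0.0, 0.693, 0.721, -0.0]
contact_force: [0.1, 0.0, -0.9]
gripper_width: 0.047
```

```bash
python3 - <<'E'
from look import *
state()
E
```

```text
t 7.15 p [ 0.4376 -0.0193  0.2399] uv 0.4365 -0.0361 yaw_jaw 2.22 zax [ 0. -0. -1.] F [ 0.1  0.  -0.9] q [-0.56  0.4   0.56  2.27 -0.4   0.56  0.34] w 0.0040
```

play_rows --pt "0 0 0.0015 0" --pt "0 0 0.0015 0" --pt "0 0 0.001 0" --pt "0 0 0 0"

```text
t: 7.55
eef_pos: [0.4369, -0.019, 0.2359]
tool_rot: [0.0, 0.693, 0.721, 0.0]
contact_force: [-0.8, -0.2, -0.3]
gripper_width: 0.049
```

play_rows --pt "0 0 0.0015 0" --pt "0 0 0.0015 0" --pt "0 0 0 0"

```text
t: 7.85
eef_pos: [0.4368, -0.019, 0.2325]
tool_rot: [-0.0, 0.693, 0.721, -0.0]
contact_force: [-0.2, -0.3, -0.3]
gripper_width: 0.044
```

play_rows --pt "0 0 0.0015 0" --pt "0 0 0.001 0" --pt "0 0 0 0"

```text
t: 8.15
eef_pos: [0.4369, -0.019, 0.23]
tool_rot: [-0.0, 0.693, 0.721, -0.0]
contact_force: [-0.0, -0.7, -1.4]
gripper_width: 0.047
```

play_rows --pt "0 0 0.001 0" --pt "0 0 0.0005 0" --pt "0 0 0 0"

```text
t: 8.45
eef_pos: [0.4369, -0.019, 0.2286]
tool_rot: [-0.0, 0.693, 0.721, -0.0]
contact_force: [-0.5, -0.9, -0.4]
gripper_width: 0.05
```

play_rows --pt "0 0 0.001 0" --pt "0 0 0.0 0"

```text
t: 8.65
eef_pos: [0.4369, -0.019, 0.2276]
tool_rot: [-0.0, 0.693, 0.721, -0.0]
contact_force: [0.4, 0.4, -0.7]
gripper_width: 0.049
```

play_rows --pt "0 0 0.001 0" --pt "0 0 0.0 0"

```text
t: 8.85
eef_pos: [0.4369, -0.019, 0.2266]
tool_rot: [-0.0, 0.693, 0.721, 0.0]
contact_force: [0.0, 0.1, -0.6]
gripper_width: 0.05
```

play_rows --pt "0 0 0.001 0" --pt "0 0 0.0 0"

```text
t: 9.05
eef_pos: [0.437, -0.0191, 0.226]
tool_rot: [-0.0, 0.693, 0.721, 0.0]
contact_force: [-1.2, 0.1, 7.5]
gripper_width: 0.046
```

```bash
python3 - <<'E'
from look import *
state(); snap('scene','7',(150,290,110,250),4.2)
E
```

```text
t 9.05 p [ 0.437  -0.0191  0.226 ] uv 0.4359 -0.0359 yaw_jaw 2.23 zax [-0.     0.001 -1.   ] F [-1.2  0.1  7.5] q [-0.54  0.43  0.53  2.28 -0.43  0.53  0.37] w 0.0040
```

View pics/scene_7.png

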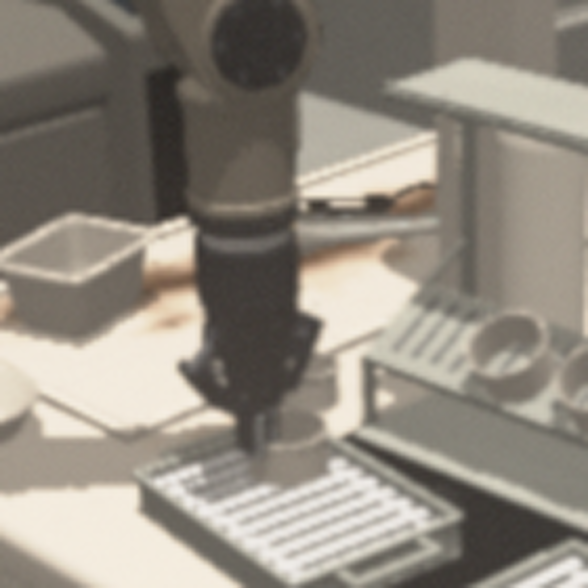

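Contact came at 7.5 N with the TCP at 0.226, so this grid is at about 0.026. I'll ease off and release.

play_rows --pt "0 0 -0.0005 0" --pt "0 0 0 0" --pt "0 0 0 0"

```text
t: 9.4
eef_pos: [0.437, -0.019, 0.2262]
tool_rot: [0.0, 0.693, 0.721, 0.0]
contact_force: [-1.3, -0.5, 2.4]
gripper_width: 0.05
```

play_rows --pt "0 0 0 0" --pt "0 0 0 0" --pt "0 0 0 0" --pt "0 0 0 0" --claw 0.025

```text
t: 9.8
eef_pos: [0.4369, -0.019, 0.2261]
tool_rot: [-0.0, 0.693, 0.721, -0.0]
contact_force: [-0.8, 1.1, 0.8]
gripper_width: 0.292
```

play_rows --pt "0 0 -0.01 0" --pt "0 0 -0.025 0" --pt "0 0 -0.03 0" --pt "0 0 -0.03 0" --pt "0 0 0 0" --claw 0.025

```text
t: 10.3
eef_pos: [0.4382, -0.0194, 0.3247]
tool_rot: [0.002, 0.693, 0.721, 0.003]
contact_force: [0.3, 0.7, -0.3]
gripper_width: 0.294
```

```bash
python3 - <<'E'
from look import *
state(); snap('scene','8',(150,290,110,250),4.2)
E
```

```text
t 10.30 p [ 0.4382 -0.0194  0.3247] uv 0.4371 -0.0362 yaw_jaw 2.22 zax [ 0.006  0.002 -1.   ] F [ 0.3  0.7 -0.3] q [-0.71  0.23  0.7   2.21 -0.22  0.76  0.18] w 0.0251
```

View pics/scene_8.png

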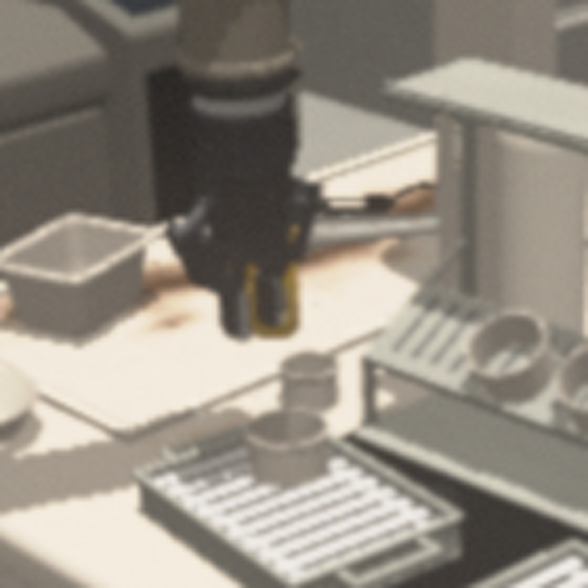

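The first ring lies flat in the handled tray, at about (287,450) in the crop. Next is the far-right ring, for the plain tray.

play_rows --pt "-0.02 0.004 0 0" --pt "-0.035 0.01 0 0" --pt "-0.038 0.01 0 0" --pt "-0.038 0.01 0 0" --pt "-0.038 0.01 0 0" --pt "-0.038 0.01 0 0" --pt "-0.038 0.006 0.004 0" --pt "-0.03 0.004 0.004 0" --pt "0 0.012 0.004 0" --pt "0 0.02 0 0" --pt "0 0.02 0 0" --pt "0 0.018 0 0" --pt "0 0 0 0" --pt "0 0 0 0" --claw 0.042 --force 20

```text
t: 11.75
eef_pos: [0.5812, -0.2879, 0.3081]
tool_rot: [-0.001, 0.693, 0.721, -0.0]
contact_force: [0.7, 0.2, 0.1]
gripper_width: 0.489
```

```bash
python3 - <<'E'
from look import *
state(); snap('scene','9',(230,370,100,240),4.2)
E
```

```text
t 11.75 p [ 0.5812 -0.2879  0.3081] uv 0.5698 -0.31 yaw_jaw 2.29 zax [-0.002  0.001 -1.   ] F [0.7 0.2 0.1] q [-0.08  0.61  0.64  1.74 -0.44  0.94  0.78] w 0.0418
```

View pics/scene_9.png

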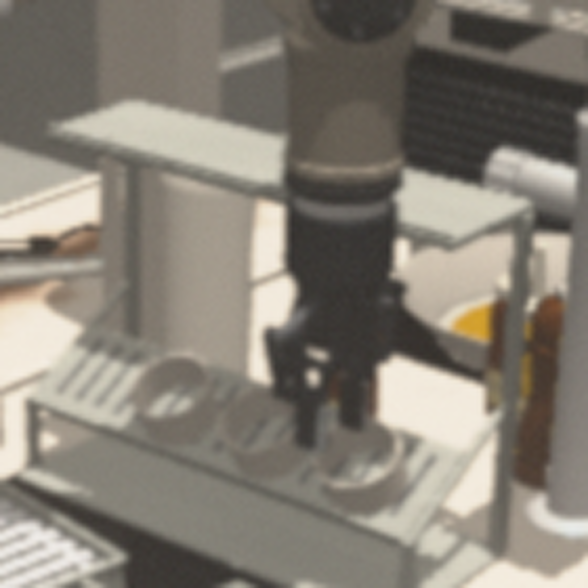

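The fingers straddle the rightmost ring the same way. I'll descend and close.

play_rows --pt "0 0 0.01 0" --pt "0 0 0.012 0" --pt "0 0 0.012 0" --pt "0 0 0.01 0" --pt "0 0 0.002 0" --pt "0 0 0 0"

```text
t: 12.4
eef_pos: [0.5814, -0.2886, 0.2625]
tool_rot: [-0.0, 0.693, 0.721, -0.0]
contact_force: [-0.3, -0.1, 0.9]
gripper_width: 0.49
```

play_rows --pt "0 0 0 0" --pt "0 0 0 0" --pt "0 0 0 0" --pt "0 0 0 0" --pt "0 0 0 0" --pt "0 0 0 0" --claw 0.0

```text
t: 13.0
eef_pos: [0.5825, -0.2888, 0.2642]
tool_rot: [0.001, 0.693, 0.721, 0.001]
contact_force: [4.1, 0.7, 5.8]
gripper_width: 0.103
```

play_rows --pt "0 0 -0.005 0" --pt "0 0 -0.008 0" --pt "0 0 -0.012 0" --pt "0 0 -0.012 0" --pt "0 0 -0.012 0" --pt "0 0 0 0"

```text
t: 13.6
eef_pos: [0.5817, -0.2892, 0.3143]
tool_rot: [0.001, 0.693, 0.721, 0.0]
contact_force: [1.1, 0.1, -1.0]
gripper_width: 0.058
```

```bash
python3 - <<'E'
from look import *
state(); snap('scene','10',(230,370,100,240),4.2)
E
```

```text
t 13.60 p [ 0.5817 -0.2892  0.3143] uv 0.5702 -0.3113 yaw_jaw 2.22 zax [ 0.002 -0.001 -1.   ] F [ 1.1  0.1 -1. ] q [-0.08  0.61  0.64  1.73 -0.43  0.95  0.77] w 0.0050
```

View pics/scene_10.png

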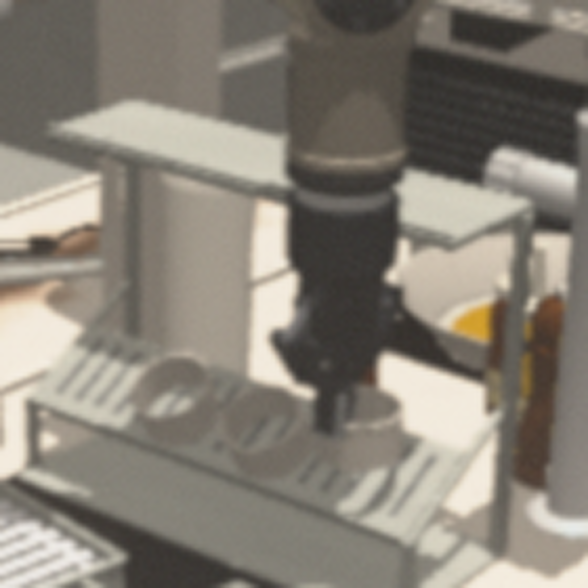

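play_rows --pt "0 -0.015 0 0" --pt "0 -0.03 0 0" --pt "-0.02 -0.035 0 0" --pt "-0.03 -0.035 0 0" --pt "-0.03 -0.03 0 0" --pt "-0.0244 -0.023 0 0" --pt "0 0 0.01 0" --pt "0 0 0.025 0" --pt "0 0 0.025 0" --pt "0 0 0.01 0" --pt "0 0 0.004 0" --pt "0 0 0 0" --force 30

```text
t: 14.85
eef_pos: [0.418, -0.3994, 0.238]
tool_rot: [-0.0, 0.693, 0.721, -0.0]
contact_force: [0.0, -0.9, 0.2]
gripper_width: 0.048
```

```bash
python3 - <<'E'
from look import *
state(); snap('scene','11',(220,360,140,300),3.7)
p=__import__('station').sensors.get_obs()['eef_pos']
X=cloud(cam('scene11')).reshape(-1,3)-p
A=X[(X[:,0]>-.02)&(X[:,0]<.08)&(abs(X[:,1])<.04)&(X[:,2]<-.15)&(X[:,2]>-.245)]*1000
for z in range(-245,-150,4):
    b=A[(A[:,2]>=z)&(A[:,2]<z+4)]
    if len(b): print(z,len(b),np.percentile(b[:,0],[5,50,95]).round(0),np.percentile(b[:,1],[5,95]).round(0))
E
```

```text
t 14.85 p [ 0.418  -0.3994  0.238 ] uv 0.4023 -0.4151 yaw_jaw 2.26 zax [-0.001  0.    -1.   ] F [ 0.  -0.9  0.2] q [ 0.22  0.6   0.59  1.95 -0.49  0.73  1.14] w 0.0041
-241 26 [-0. 25. 71.] [-18.  10.]
-237 70 [-9. 23. 70.] [-21.  29.]
-217 49 [-17.  12.  70.] [-36.  33.]
-213 211 [-18.   9.  75.] [-35.  36.]
-209 15 [-19.   7.  75.] [-36.  33.]
-205 3 [ 2.  9. 51.] [-14.  16.]
-201 29 [-1.  7. 58.] [-29.  16.]
-197 31 [-2. 13. 58.] [-31.  18.]
-193 45 [-3.  9. 58.] [-29.  19.]
-189 37 [-2. 13. 60.] [-30.  15.]
-185 36 [-4. 19. 57.] [-30.  15.]
-181 38 [-4. 28. 59.] [-29.  16.]
-177 39 [-9. 23. 58.] [-30.  16.]
-173 35 [-11.  21.  57.] [-31.  18.]
-169 45 [-15.  20.  56.] [-30.  13.]
-165 36 [-18.   4.  56.] [-29.  11.]
-161 15 [-18.  -8.  54.] [-11.   5.]
-157 10 [-18. -16.   4.] [-13.   2.]
-153 13 [-17. -10.   4.] [-14.   2.]
```

View pics/scene_11.png

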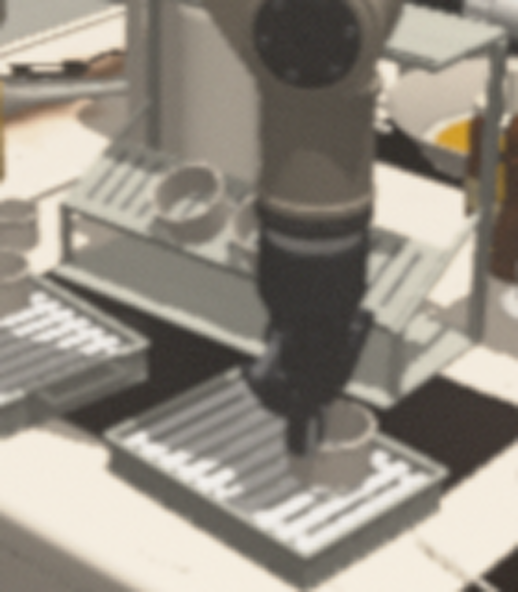

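The ring is over the right half of the plain tray, about 10 mm above the grid. I'll feel downward.

play_rows --pt "0 0 0.002 0" --pt "0 0 0.002 0" --pt "0 0 0.0015 0" --pt "0 0 0.001 0" --pt "0 0 0 0"

```text
t: 15.4
eef_pos: [0.4178, -0.3995, 0.2316]
tool_rot: [-0.0, 0.693, 0.721, 0.0]
contact_force: [0.3, -0.1, -0.8]
gripper_width: 0.049
```

play_rows --pt "0 0 0.001 0" --pt "0 0 0.0005 0" --pt "0 0 0 0"

```text
t: 15.7
eef_pos: [0.4178, -0.3995, 0.2301]
tool_rot: [-0.0, 0.693, 0.721, 0.0]
contact_force: [0.1, 0.2, -0.6]
gripper_width: 0.049
```

play_rows --pt "0 0 0.001 0" --pt "0 0 0 0"

```text
t: 15.9
eef_pos: [0.4178, -0.3994, 0.2291]
tool_rot: [-0.0, 0.693, 0.721, -0.0]
contact_force: [-0.2, -0.0, -0.6]
gripper_width: 0.047
```

play_rows --pt "0 0 0.001 0" --pt "0 0 0 0"

```text
t: 16.1
eef_pos: [0.4178, -0.3995, 0.2281]
tool_rot: [0.0, 0.693, 0.721, -0.0]
contact_force: [-0.0, -1.3, -0.6]
gripper_width: 0.05
```

play_rows --pt "0 0 0.001 0" --pt "0 0 0 0"

```text
t: 16.3
eef_pos: [0.4178, -0.3998, 0.2275]
tool_rot: [0.0, 0.693, 0.721, 0.0]
contact_force: [-0.1, 0.2, 3.8]
gripper_width: 0.05
```

play_rows --pt "0 0 0.001 0" --pt "0 0 0 0"

```text
t: 16.5
eef_pos: [0.4178, -0.3999, 0.2273]
tool_rot: [0.0, 0.693, 0.721, 0.0]
contact_force: [-1.8, 2.7, 11.0]
gripper_width: 0.049
```

Contact. I'll ease off 1 mm and release.

play_rows --pt "0 0 -0.001 0" --pt "0 0 0 0" --pt "0 0 0 0"

```text
t: 16.8
eef_pos: [0.4178, -0.3997, 0.2275]
tool_rot: [0.0, 0.693, 0.721, 0.0]
contact_force: [-0.8, -0.0, 5.8]
gripper_width: 0.053
```

play_rows --pt "0 0 0 0" --pt "0 0 0 0" --pt "0 0 0 0" --pt "0 0 0 0" --claw 0.025

```text
t: 17.2
eef_pos: [0.4178, -0.3993, 0.2269]
tool_rot: [-0.0, 0.693, 0.721, -0.0]
contact_force: [-0.5, 0.1, 0.3]
gripper_width: 0.289
```

play_rows --pt "0 0 -0.01 0" --pt "0 0 -0.025 0" --pt "0 0 -0.03 0" --pt "0 0 -0.02 0" --pt "0 0 0 0"

```text
t: 17.7
eef_pos: [0.4183, -0.4005, 0.3156]
tool_rot: [0.003, 0.693, 0.721, 0.0]
contact_force: [0.4, 0.6, 0.5]
gripper_width: 0.29
```

```bash
python3 - <<'E'
from look import *
state(); snap('scene','12',(180,360,140,300),3.7)
E
```

```text
t 17.70 p [ 0.4183 -0.4005  0.3156] uv 0.4026 -0.4163 yaw_jaw 2.23 zax [ 0.005 -0.003 -1.   ] F [0.4 0.6 0.5] q [ 0.15  0.5   0.68  1.91 -0.4   0.87  1.07] w 0.0247
```

View pics/scene_12.png

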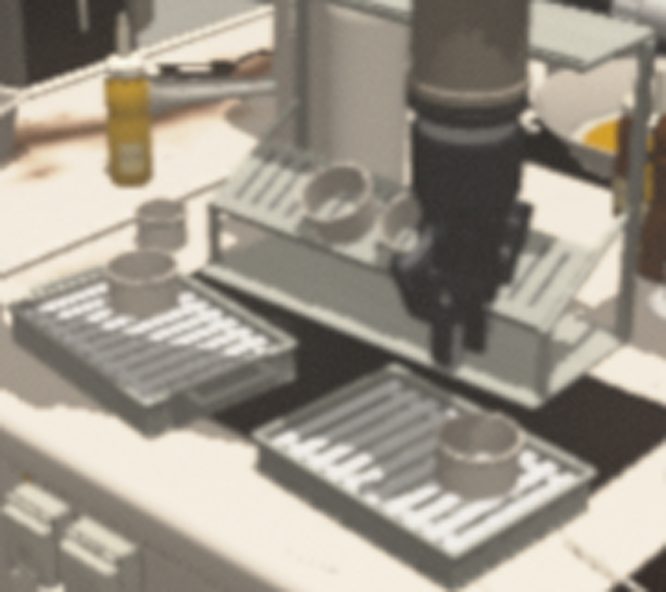

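Two rings are placed and both lie flat. Next is the second ring from the left, for the handled tray.

play_rows --pt "0.02 0.004 0 0" --pt "0.035 0.012 0 0" --pt "0.038 0.015 0 0" --pt "0.038 0.015 0 0" --pt "0.038 0.015 0 0" --pt "0.038 0.015 0 0" --pt "0.038 0.012 0.003 0" --pt "0.0317 0.01 0.003 0" --pt "0 0.013 0.0 0" --pt "0 0.02 0 0" --pt "0 0.02 0 0" --pt "0 0.018 0 0" --pt "0 0 0 0" --pt "0 0 0 0" --claw 0.042 --force 20

```text
t: 19.15
eef_pos: [0.5752, -0.117, 0.3054]
tool_rot: [-0.001, 0.693, 0.721, -0.001]
contact_force: [-0.2, -1.0, -1.1]
gripper_width: 0.496
```

```bash
python3 - <<'E'
from look import *
state(); snap('scene','13',(210,350,100,240),4.2)
E
```

```text
t 19.15 p [ 0.5752 -0.117   0.3054] uv 0.5703 -0.139 yaw_jaw 2.20 zax [-0.002 -0.    -1.   ] F [-0.2 -1.  -1.1] q [-0.39  0.52  0.65  1.89 -0.4   0.86  0.5 ] w 0.0424
```

View pics/scene_13.png

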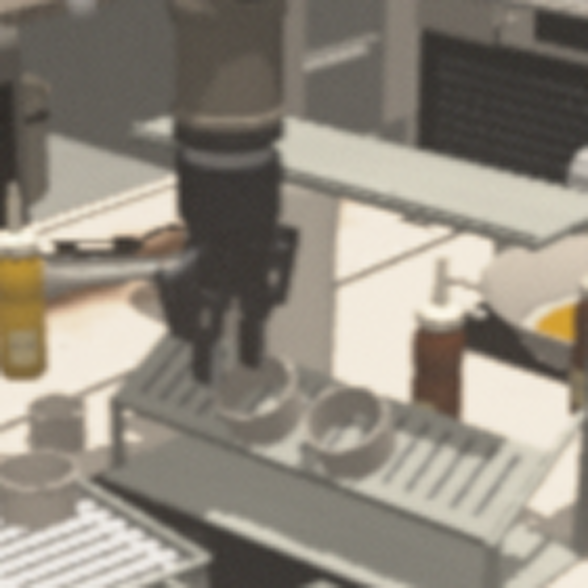

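The hand is aligned on the ring at (255,395) in the crop. I'll descend 43 mm, close and lift.

play_rows --pt "0 0 0.01 0" --pt "0 0 0.012 0" --pt "0 0 0.012 0" --pt "0 0 0.007 0" --pt "0 0 0.002 0" --pt "0 0 0 0"

```text
t: 19.8
eef_pos: [0.5757, -0.1164, 0.2627]
tool_rot: [-0.0, 0.693, 0.721, -0.0]
contact_force: [-0.2, -0.4, -0.3]
gripper_width: 0.496
```

play_rows --pt "0 0 0 0" --pt "0 0 0 0" --pt "0 0 0 0" --pt "0 0 0 0" --pt "0 0 0 0" --pt "0 0 0 0" --claw 0.0

```text
t: 20.4
eef_pos: [0.576, -0.1165, 0.2636]
tool_rot: [0.0, 0.693, 0.721, 0.0]
contact_force: [-1.0, -0.6, 4.5]
gripper_width: 0.105
```

play_rows --pt "0 0 -0.005 0" --pt "0 0 -0.008 0" --pt "0 0 -0.012 0" --pt "0 0 -0.012 0" --pt "0 0 -0.012 0" --pt "0 0 0 0"

```text
t: 21.0
eef_pos: [0.5764, -0.1166, 0.3143]
tool_rot: [0.001, 0.693, 0.721, 0.001]
contact_force: [-0.1, 0.6, -1.3]
gripper_width: 0.057
```

```bash
python3 - <<'E'
from look import *
state(); snap('scene','14',(210,350,100,240),4.2)
# tray H: where ring 0 lies
X=cloud(cam('scene14')).reshape(-1,3)
A=X[(X[:,0]>.40)&(X[:,0]<.53)&(abs(X[:,1]+.03)<.07)&(X[:,2]>.045)&(X[:,2]<.07)]
print(len(A),np.percentile(A,[2,98],axis=0).round(3))
E
```

```text
t 21.00 p [ 0.5764 -0.1166  0.3143] uv 0.5715 -0.1387 yaw_jaw 2.25 zax [ 0.003 -0.    -1.   ] F [-0.1  0.6 -1.3] q [-0.4   0.51  0.66  1.89 -0.4   0.88  0.5 ] w 0.0049
204 [[ 0.436 -0.053  0.046]
 [ 0.498  0.012  0.064]]
```

View pics/scene_14.png

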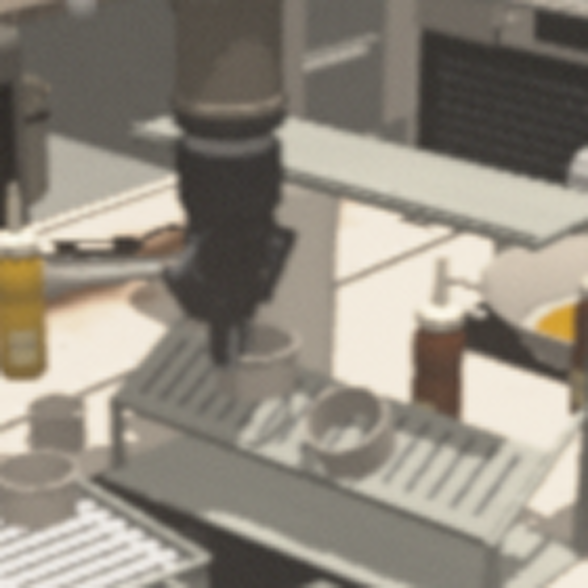

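play_rows --pt "0 -0.015 0 0" --pt "0 -0.03 0 0" --pt "0.003 -0.035 0 0" --pt "0.005 -0.035 0 0" --pt "0.0047 -0.025 0 0" --pt "0 -0.011 0 0" --pt "0 0 0.01 0" --pt "0 0 0.025 0" --pt "0 0 0.025 0" --pt "0 0 0.01 0" --pt "0 0 0.005 0" --pt "0 0 0 0" --force 30

```text
t: 22.25
eef_pos: [0.425, -0.1099, 0.2368]
tool_rot: [-0.0, 0.693, 0.721, -0.0]
contact_force: [0.2, -0.6, 0.5]
gripper_width: 0.051
```

```bash
python3 - <<'E'
from look import *
state(); snap('scene','15',(170,310,140,280),4.2)
E
```

```text
t 22.25 p [ 0.425  -0.1099  0.2368] uv 0.4205 -0.1261 yaw_jaw 2.23 zax [-0.001 -0.001 -1.   ] F [ 0.2 -0.6  0.5] q [-0.39  0.42  0.61  2.27 -0.45  0.57  0.6 ] w 0.0044
```

View pics/scene_15.png

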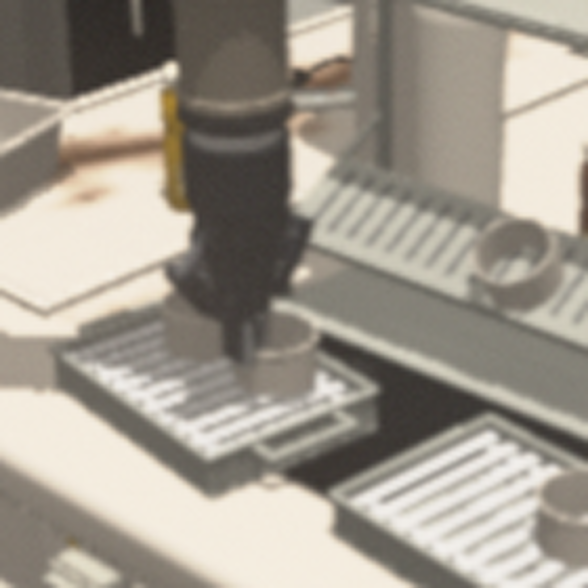

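The ring hangs clear of its neighbour and inside the walls. I'll feel down towards 0.226.

play_rows --pt "0 0 0.002 0" --pt "0 0 0.002 0" --pt "0 0 0.0015 0" --pt "0 0 0.001 0" --pt "0 0 0 0"

```text
t: 22.8
eef_pos: [0.4244, -0.1095, 0.2307]
tool_rot: [-0.0, 0.693, 0.721, 0.0]
contact_force: [-0.7, 0.8, -0.7]
gripper_width: 0.046
```

play_rows --pt "0 0 0.001 0" --pt "0 0 0.0005 0" --pt "0 0 0 0"

```text
t: 23.1
eef_pos: [0.4244, -0.1096, 0.2291]
tool_rot: [-0.0, 0.693, 0.721, -0.0]
contact_force: [0.0, -0.4, -0.9]
gripper_width: 0.052
```

play_rows --pt "0 0 0.001 0" --pt "0 0 0 0"

```text
t: 23.3
eef_pos: [0.4244, -0.1096, 0.2281]
tool_rot: [-0.0, 0.693, 0.721, -0.0]
contact_force: [-0.6, -0.1, -0.6]
gripper_width: 0.05
```

play_rows --pt "0 0 0.001 0" --pt "0 0 0 0"

```text
t: 23.5
eef_pos: [0.4244, -0.1096, 0.2271]
tool_rot: [-0.0, 0.693, 0.721, -0.0]
contact_force: [0.7, 0.6, -0.7]
gripper_width: 0.042
```

play_rows --pt "0 0 0.001 0" --pt "0 0 0 0"

```text
t: 23.7
eef_pos: [0.4245, -0.1096, 0.2261]
tool_rot: [-0.0, 0.693, 0.721, 0.0]
contact_force: [-0.1, 0.4, 0.6]
gripper_width: 0.049
```

play_rows --pt "0 0 0.0005 0" --pt "0 0 0 0"

```text
t: 23.9
eef_pos: [0.4245, -0.1097, 0.2258]
tool_rot: [-0.0, 0.693, 0.721, 0.0]
contact_force: [-1.2, -0.1, 4.4]
gripper_width: 0.048
```

Contact at 4.4 N. I'll release and rise.

play_rows --pt "0 0 -0.0005 0" --pt "0 0 0 0"

```text
t: 24.1
eef_pos: [0.4245, -0.1096, 0.2262]
tool_rot: [0.0, 0.693, 0.721, 0.0]
contact_force: [0.1, -0.3, 0.8]
gripper_width: 0.047
```

play_rows --pt "0 0 0 0" --pt "0 0 0 0" --pt "0 0 0 0" --pt "0 0 0 0" --claw 0.025

```text
t: 24.5
eef_pos: [0.4245, -0.1096, 0.2262]
tool_rot: [0.0, 0.693, 0.721, 0.0]
contact_force: [0.2, -0.5, 0.1]
gripper_width: 0.293
```

play_rows --pt "0 0 -0.01 0" --pt "0 0 -0.025 0" --pt "0 0 -0.03 0" --pt "0 0 -0.02 0" --pt "0 0 0 0"

```text
t: 25.0
eef_pos: [0.4253, -0.11, 0.3138]
tool_rot: [0.002, 0.693, 0.721, 0.002]
contact_force: [0.8, -0.4, -0.4]
gripper_width: 0.291
```

```bash
python3 - <<'E'
from look import *
state(); snap('scene','16',(170,310,140,280),4.2)
E
```

```text
t 25.00 p [ 0.4253 -0.11    0.3138] uv 0.4208 -0.1263 yaw_jaw 2.24 zax [ 0.005  0.001 -1.   ] F [ 0.8 -0.4 -0.4] q [-0.54  0.26  0.76  2.22 -0.27  0.74  0.45] w 0.0249
```

View pics/scene_16.png

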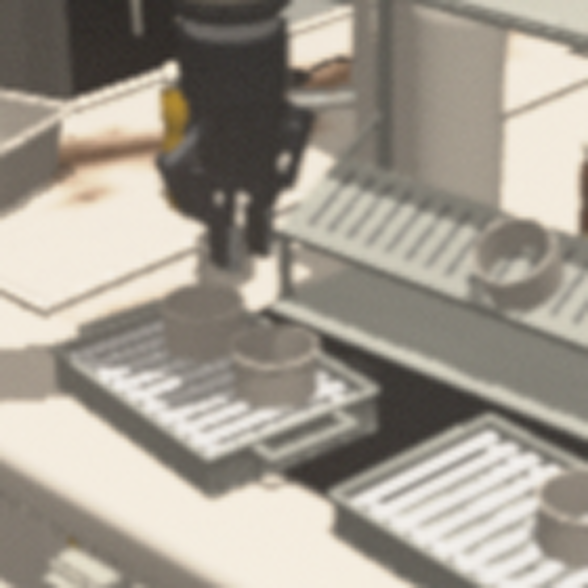

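Two rings are side by side in the handled tray. Next is the last ring.

play_rows --pt "-0.02 0.01 0 0" --pt "-0.03 0.02 0 0" --pt "-0.03 0.025 0 0" --pt "-0.019 0.025 0.002 0" --pt "0 0.02 0.002 0" --pt "0 0.02 0 0" --pt "0 0.02 0 0" --pt "0 0.01 0 0" --pt "0 0 0 0" --pt "0 0 0 0" --claw 0.042 --force 20

```text
t: 26.05
eef_pos: [0.5773, -0.2028, 0.3065]
tool_rot: [-0.001, 0.693, 0.721, -0.001]
contact_force: [-0.1, 0.0, 0.8]
gripper_width: 0.489
```

```bash
python3 - <<'E'
from look import *
state(); snap('scene','17',(220,360,100,240),4.2)
E
```

```text
t 26.05 p [ 0.5773 -0.2028  0.3065] uv 0.5691 -0.2248 yaw_jaw 2.21 zax [-0.002  0.    -1.   ] F [-0.1  0.   0.8] q [-0.25  0.56  0.67  1.83 -0.44  0.9   0.66] w 0.0417
```

View pics/scene_17.png

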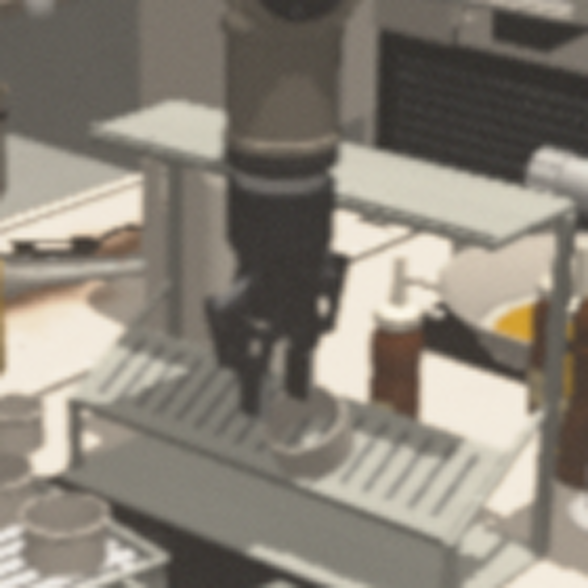

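The hand is aligned on the last ring at (305,430) in the crop. I'll grasp it.

play_rows --pt "0 0.001 0.01 0" --pt "0 0 0.012 0" --pt "0 0 0.012 0" --pt "0 0 0.008 0" --pt "0 0 0.002 0" --pt "0 0 0 0"

```text
t: 26.7
eef_pos: [0.5791, -0.2027, 0.2626]
tool_rot: [-0.0, 0.693, 0.721, -0.0]
contact_force: [-0.1, 0.5, 0.4]
gripper_width: 0.487
```

play_rows --pt "0 0 0 0" --pt "0 0 0 0" --pt "0 0 0 0" --pt "0 0 0 0" --pt "0 0 0 0" --pt "0 0 0 0" --claw 0.0

```text
t: 27.3
eef_pos: [0.5795, -0.2028, 0.2637]
tool_rot: [0.001, 0.693, 0.721, 0.0]
contact_force: [0.3, -0.9, 4.4]
gripper_width: 0.11
```

play_rows --pt "0 0 -0.005 0" --pt "0 0 -0.008 0" --pt "0 0 -0.012 0" --pt "0 0 -0.012 0" --pt "0 0 -0.012 0" --pt "0 0 0 0"

```text
t: 27.9
eef_pos: [0.5797, -0.203, 0.3143]
tool_rot: [0.001, 0.693, 0.721, 0.001]
contact_force: [-0.1, -0.9, -0.6]
gripper_width: 0.055
```

```bash
python3 - <<'E'
from look import *
state(); snap('scene','18',(220,360,100,240),4.2)
X=cloud(cam('scene18')).reshape(-1,3)
A=X[(X[:,0]>.38)&(X[:,0]<.51)&(abs(X[:,1]+.40)<.07)&(X[:,2]>.045)&(X[:,2]<.07)]
print(len(A),np.percentile(A,[2,98],axis=0).round(3))
E
```

```text
t 27.90 p [ 0.5797 -0.203   0.3143] uv 0.5714 -0.2251 yaw_jaw 2.23 zax [ 0.003 -0.001 -1.   ] F [-0.1 -0.9 -0.6] q [-0.25  0.56  0.67  1.82 -0.43  0.91  0.66] w 0.0047
279 [[ 0.414 -0.431  0.046]
 [ 0.478 -0.37   0.065]]
```

View pics/scene_18.png

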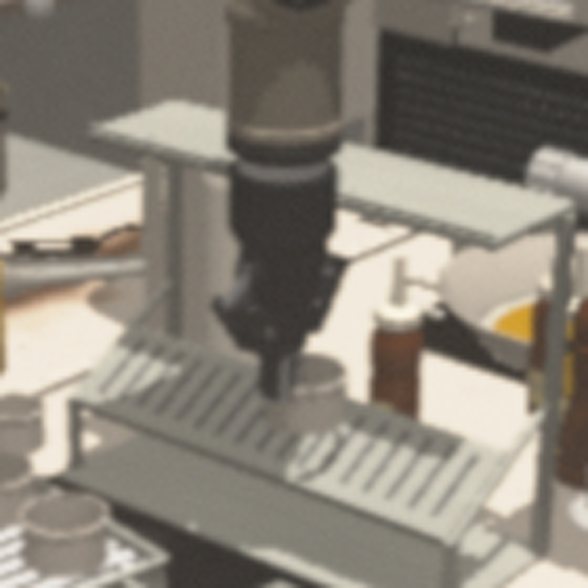

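play_rows --pt "0 -0.015 0 0" --pt "0 -0.03 0 0" --pt "-0.02 -0.035 0 0" --pt "-0.03 -0.035 0 0" --pt "-0.03 -0.03 0 0" --pt "-0.0188 -0.013 0 0" --pt "0 0 0.01 0" --pt "0 0 0.025 0" --pt "0 0 0.025 0" --pt "0 0 0.01 0" --pt "0 0 0.005 0" --pt "0 0 0 0" --force 30

```text
t: 29.15
eef_pos: [0.4254, -0.3072, 0.2368]
tool_rot: [-0.0, 0.693, 0.721, -0.0]
contact_force: [-0.3, 0.7, -0.3]
gripper_width: 0.045
```

```bash
python3 - <<'E'
from look import *
state(); snap('scene','19',(210,350,160,300),4.2)
E
```

```text
t 29.15 p [ 0.4254 -0.3072  0.2368] uv 0.4133 -0.3233 yaw_jaw 2.27 zax [-0.001  0.    -1.   ] F [-0.3  0.7 -0.3] q [ 0.03  0.54  0.62  2.08 -0.5   0.67  1.02] w 0.0039
```

View pics/scene_19.png

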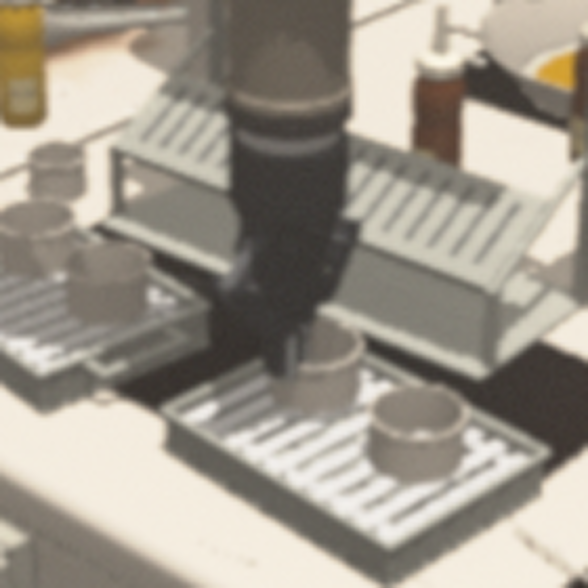

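The ring is clear of its neighbour and inside the wall. I'll feel down towards 0.2275.

play_rows --pt "0 0 0.002 0" --pt "0 0 0.002 0" --pt "0 0 0.0015 0" --pt "0 0 0.001 0" --pt "0 0 0 0"

```text
t: 29.7
eef_pos: [0.4252, -0.3075, 0.2306]
tool_rot: [-0.0, 0.693, 0.721, 0.0]
contact_force: [-1.3, 0.3, -1.2]
gripper_width: 0.051
```

play_rows --pt "0 0 0.001 0" --pt "0 0 0 0"

```text
t: 29.9
eef_pos: [0.4252, -0.3075, 0.2296]
tool_rot: [-0.0, 0.693, 0.721, 0.0]
contact_force: [0.2, 0.6, -1.1]
gripper_width: 0.05
```

play_rows --pt "0 0 0.001 0" --pt "0 0 0 0"

```text
t: 30.1
eef_pos: [0.4252, -0.3075, 0.2286]
tool_rot: [-0.0, 0.693, 0.721, -0.0]
contact_force: [0.2, 0.6, -0.9]
gripper_width: 0.05
```

play_rows --pt "0 0 0.0005 0" --pt "0 0 0 0"

```text
t: 30.3
eef_pos: [0.4252, -0.3075, 0.2281]
tool_rot: [-0.0, 0.693, 0.721, -0.0]
contact_force: [0.3, -0.3, -0.8]
gripper_width: 0.048
```

play_rows --pt "0 0 0.0007 0" --pt "0 0 0 0"

```text
t: 30.5
eef_pos: [0.4252, -0.3075, 0.2275]
tool_rot: [0.0, 0.693, 0.721, 0.0]
contact_force: [-0.8, -0.2, -0.3]
gripper_width: 0.053
```

play_rows --pt "0 0 0.0005 0" --pt "0 0 0 0"

```text
t: 30.7
eef_pos: [0.4252, -0.3076, 0.2271]
tool_rot: [0.0, 0.693, 0.721, 0.0]
contact_force: [-1.3, 0.1, 1.1]
gripper_width: 0.054
```

play_rows --pt "0 0 0.0003 0" --pt "0 0 0 0"

```text
t: 30.9
eef_pos: [0.4252, -0.3077, 0.2269]
tool_rot: [0.0, 0.693, 0.721, 0.0]
contact_force: [-1.0, 0.2, 2.7]
gripper_width: 0.05
```

play_rows --pt "0 0 0 0" --pt "0 0 0 0" --pt "0 0 0 0" --pt "0 0 0 0" --claw 0.025

```text
t: 31.3
eef_pos: [0.4252, -0.3074, 0.2266]
tool_rot: [-0.0, 0.693, 0.721, -0.0]
contact_force: [-0.9, 0.6, 0.3]
gripper_width: 0.289
```

play_rows --pt "0 0 -0.01 0" --pt "0 0 -0.025 0" --pt "0 0 -0.035 0" --pt "0 0 -0.045 0" --pt "0 0 -0.045 0" --pt "0 0 -0.03 0" --pt "0 0 0 0" --pt "0 0 0 0"

```text
t: 32.1
eef_pos: [0.4251, -0.3075, 0.4174]
tool_rot: [0.001, 0.693, 0.721, 0.001]
contact_force: [-0.7, 0.7, -0.8]
gripper_width: 0.294
```

```bash
python3 - <<'E'
from look import *
state(); snap('scene','20',(170,350,150,300),4); snap('top','20',(170,390,160,300),3.6)
X=cloud(cam('scene20')).reshape(-1,3)
for x,y in((.467,-.019),(.4545,-.109),(.455,-.307),(.447,-.399)):
    A=X[(abs(X[:,0]-x)<.045)&(abs(X[:,1]-y)<.045)&(X[:,2]>.045)&(X[:,2]<.075)]
    print(len(A),np.percentile(A,[2,98],axis=0).round(3).tolist(), 'rim',np.percentile(A[:,2],95).round(4))
E
```

```text
t 32.10 p [ 0.4251 -0.3075  0.4174] uv 0.4129 -0.3236 yaw_jaw 2.25 zax [ 0.002  0.    -1.   ] F [-0.7  0.7 -0.8] q [-0.17  0.27  0.83  1.94 -0.24  1.03  0.8 ] w 0.0251
205 [[0.435, -0.054, 0.045], [0.498, 0.009, 0.064]] rim 0.0639
218 [[0.424, -0.144, 0.045], [0.486, -0.081, 0.064]] rim 0.0633
260 [[0.422, -0.339, 0.046], [0.485, -0.277, 0.065]] rim 0.0646
293 [[0.414, -0.431, 0.045], [0.478, -0.369, 0.066]] rim 0.0643
```

View pics/scene_20.png

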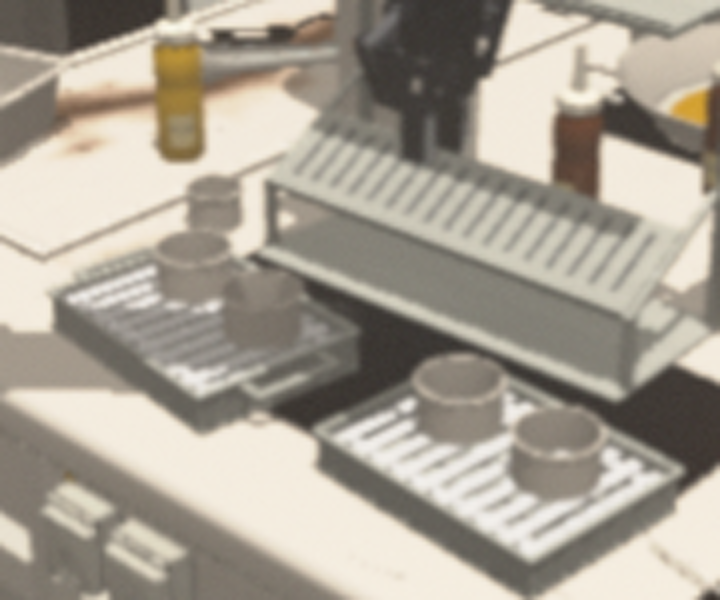

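View pics/top_20.png

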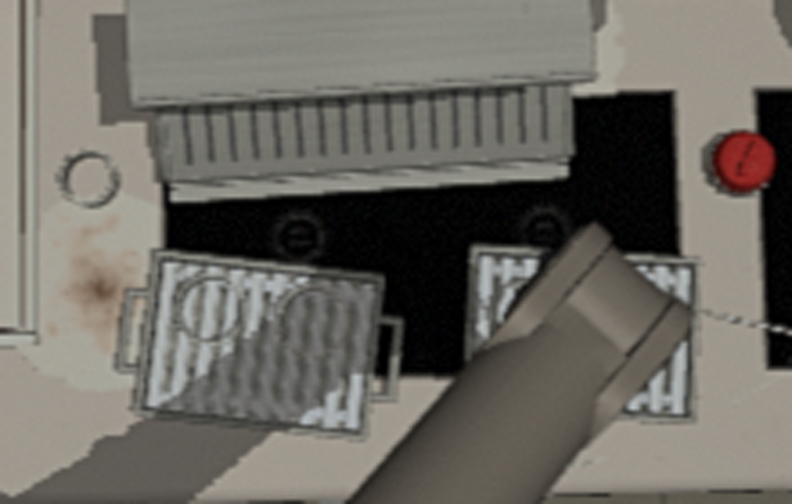

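All four rings lie flat, two side by side in each tray. The stand is empty and the hand is clear, so I'll hand in.

```bash
python3 -c "
from station import bot
print(bot.hand_in())"
```

```text
the job is handed in; nothing more can be done
None
```

All four rings are dealt, two side by side in each tray, in the order asked: handled, plain, handled, plain. I handed the job in just after 32.1 s on the robot's clock, with the hand clear.

- **Grasp:** The moves could not tilt the hand. I kept it vertical in front of the shelf and pinched each ring's front wall. Each ring came upright as it lifted.
- **Placing:** I lowered each ring in steps of about 1 mm or less until the wrist force showed contact. The readings were 7.5, 11, 4.4 and 2.7 N. I eased off before opening on the first three. The second ring still read about 6 N when I opened.
- **Grid heights:** The handled tray's grid is about 26 mm up and the plain tray's about 27 mm.
- **Last checks:** The scene camera shows the stand empty and all four rings lying flat. Their rims are at 63–65 mm in depth, and neighbours are about 30 mm apart. In the last top view the arm covered most of the plain tray, so that tray was checked only from the scene view. What I could see of the rest looked undisturbed; I did not measure it.
- **Disagreement:** My two camera views first disagreed by about 1 cm on where the rings stood. I settled this with the depth readings, and all four grasps then closed properly.

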